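# Set up the level check on the stepped fixture

## Robot

A 6-joint arm with a two-finger parallel gripper is mounted at the origin on a cart in front of the work surface, level with it; the furniture and walls round the work are solid. World frame = base frame: x ahead of the robot, y to its left, z up, the work surface at z = 0. Lengths are in m, angles in rad, forces in N, time in s.
With the tool pointing down it reaches from about 0.3 to 0.775 m from the base axis. Payload 14.6 kg.
Tool frame: the origin (TCP) lies midway between the tips of the shut fingers; the grasp point (between the pads) lies 19 mm behind it (ctrl.grasp_offset is the distance from the TCP to the grasp point, in m); z points along the fingers, y is the line along which they close (so a half turn about z gives the same grasp; the last joint's range is limited). The gripper opens to 94 mm and grips with 3 to 60 N. Pads are 16 mm wide; open, the fingers measure 119 mm over their backs; the gripper's body (75 mm by 177 mm) begins 78 mm behind the grasp point.
Start: joints at [-0.067, 0.3, 1.521, -0, 1.321, -0.067], TCP at [0.55, -0, 0.179] pointing down, gripper open.
Joint ranges: [-3.03, 3.03], [-0.79, 2.21], [0.23, 2.52], [-1.04, 4.18], [0, 3.07], [-2.55, 2.55]. Speed limits (rad/s): [2.22, 2.22, 2.57, 3.14, 3.14, 3.14].

## Interface

Orientations are given as a unit quaternion [w, x, y, z].
In Python, from cell import ctrl, eyes gives the robot as it stands.
- The arm moves only by the tool step_arm, never from a script. Its argument "moves" is a list of rows, each an object of numbers: "tx", "ty", "tz": the shift along the tool's x, y, z in cm; "roll": the turn about the tool's z in rad. A call has 1 to 12 rows; each row shifts and turns the commanded pose from where the row before left it, along the tool's axes as they then stand; what a row does not reach is not made up. A row lasts 1/10 s, in which the tool goes at most 50 mm and 8.59 degrees, less where a joint would pass 70% of its speed; a pose out of reach is approached as far as the arm can. A call is refused whole if a number of a shift passes 5 or a number of a turn 0.15, either way. A call with a gripper value outside its range is refused whole. "jaw" is the closure in counts, from 0 (fully open) to 255 (shut), set as the call begins (left out, the last holds). The fingers move at their own pace and stop on an object; "squeeze" is the grip in N (left out, the last holds). Time passes only in rows, so rows that do not move let the fingers close. It gives the time, the measured TCP pose, the force, the opening and the grip force at its end, in the units of the state.
- ctrl.sense(): the state, without advancing time (a new reading comes with each control period).
- eyes.camera(name): name is "scene" or "side" or "wrist"; returns a dict with "pixels" (420x560x3 uint8, red, green, blue), "intrinsics" (3x3 intrinsics, pixels), "R" (3x3) and "t" (3): a world point X has camera coordinates R X + t; the wrist camera has in their place "mount" (4x4, takes a point from camera to tool coordinates, whose origin is the TCP and whose axes are the flange's). Camera axes: x right, y down, z forward; pixel columns grow to the right and rows downward; lengths in m; the calibration is good to about 2 mm. A picture is of the moment at which its call begins: read the wrist's pose just before it. There is no depth.
- ctrl.finish_job(): hands the job in; it is judged then, once.
The state is a dict: "time_s": time; "joint_positions": joint angles; "qvel": joint speeds; "joint_efforts": joint torques, N m; "tool_pos": TCP position; "tcp_rot": TCP orientation; "force": force on the tool from outside, world axes, zero at the start; "torque": the same for the moment, N m; "grip_width": finger opening in m; "grasp_force": force on a finger pad.
Only numpy, scipy, OpenCV 4.12 (cv2) and the standard library are available. Lean on these libraries where they do the work, as an engineer would, in place of code of your own. Each camera call takes 0.05 s, during which the arm holds its last target. There are 200 camera calls.

## Task

Prepare the level check of the stepped fixture: stand the tall round riser on the middle of the low pad and the short square riser on the middle of the high pad, lay the flat bar across both risers, centred and in line with the fixture, and last set the bubble level upright along the middle of the bar. Let go of everything, and leave the jar, the power adapter and the solder spool where they stand.

Things in the scene. Friction and masses are not known exactly. Their poses are not given: they have to be found in the camera images.
- base: Fixed grey base plate of the stepped fixture, 230 x 84 x 10 mm, lying on the table. Origin: centre of its underside; x along its length, z up. The two pads stand on it, centred 75 mm either side of its middle on its x axis; which pad is on which side varies.
- low_pad: The low pad on the base plate: 64 x 64 mm, 10 mm high, bright steel top; fixed. Origin: centre of its underside, 10 mm above the table, so its top lies 20 mm above the table. Axes parallel to the base plate's.
- high_pad: The high pad on the base plate: 64 x 64 mm, 26 mm high, bright steel top; fixed. Origin: centre of its underside, 10 mm above the table, so its top lies 36 mm above the table. Axes parallel to the base plate's.
- round_riser: Tall riser: loose upright aluminium cylinder, 40 mm across, 46 mm high, about 0.16 kg. Origin: centre of its underside; z up.
- square_riser: Short riser: loose aluminium block, 42 x 42 mm, 30 mm high, about 0.14 kg. Origin: centre of its underside; x and y square to its sides, z up. On their pads both risers' tops lie 66 mm above the table.
- bar: Loose flat aluminium bar lying on the table, 240 x 40 x 14 mm, about 0.34 kg, with four dark screw holes on its top. Origin: centre of its underside; x along its length, y across its 40 mm width, z up.
- level: Loose bubble level standing on its base: straight aluminium bar with blue end caps, 305 long, 24 wide, 35 mm high, about 0.26 kg. Origin: centre of its underside; x along its length, y across its 24 mm width, z up.
- jar: Bystander: glass jar of screws with a red lid, 58 mm across, 80 mm high. Origin: centre of its underside.
- adapter: Bystander: black power adapter brick, 38 x 58 x 30 mm. Origin: centre of its underside; y along its length.
- spool: Bystander: solder spool standing on its flange, 52 mm across, 36 mm high. Origin: centre of its underside.
Things that resemble listed ones, but are neither listed nor needed, are in the scene too. Leave any orange look-alike of the square_riser alone.

How it is judged:
On the way, in this order (a step that is already met when the one before it is completed fails the run):
1. the round riser stands on the low pad and the square riser on the high pad (horizontal distance between round_riser and low_pad below 0.012 m and z of round_riser in the frame of low_pad between 0.006 and 0.014 m and angle between each of round_riser, square_riser's own z axis and vertical below 0.06 rad and horizontal distance between square_riser and high_pad below 0.012 m and z of square_riser in the frame of high_pad between 0.022 and 0.03 m), for 0.2 s.
2. the bar lies level across both risers, centred and in line with the base (all of step 1 and horizontal distance between bar and base below 0.015 m and z of bar in the frame of base between 0.061 and 0.071 m and angle between bar's own z axis and vertical below 0.035 rad and angle between the x axis of bar and the x axis of base, either way round below 0.12 rad), for 0.2 s.
3. the level stands along the middle of the bar (all of step 2 and x of level in the frame of bar between -0.02 and 0.02 m and y of level in the frame of bar between -0.01 and 0.01 m and z of level in the frame of bar between 0.01 and 0.018 m and angle between level's own z axis and vertical below 0.05 rad and angle between the x axis of level and the x axis of bar, either way round below 0.1 rad), for 0.2 s.
At the end, for the whole second after the job is handed in: Round riser upright on the low pad, square riser on the high pad, each within 12 mm of its centre; bar on both, level to 0.035 rad, within 15 mm and 0.12 rad of the base; level upright on the bar, within 20 mm lengthways, 10 mm crossways, 0.10 rad; all released and at rest (all of step 3 and linear speed of each of round_riser, square_riser, bar, level below 0.01 m/s); the robot touches nothing.
It fails at once if the jar is shifted more than 20 mm or tipped (distance of jar from where it was at the start of the episode above 0.02 m or angle between jar's own z axis and vertical above 0.3 rad).
It fails at once if the power adapter is shifted more than 20 mm or tipped (distance of adapter from where it was at the start of the episode above 0.02 m or angle between adapter's own z axis and vertical above 0.3 rad).
It fails at once if the solder spool is shifted more than 20 mm or tipped (distance of spool from where it was at the start of the episode above 0.02 m or angle between spool's own z axis and vertical above 0.3 rad).
It also fails if it takes over 118 s, if anything falls off the work surface, if the arm or the gripper's body presses on something with over 40 N, if the wrist force passes 120 N, or if a joint passes its speed limit or range.

## Working session

There is one attempt and no reset: what is moved stays moved. The work goes in short steps, Python scripts to look and compute and a tool call to move; the robot and the scene stay as the last step left them, time stands still between calls to the robot, and variables do not carry over. Pictures are saved under pics/ and viewed, at most 14 in all, crops included, and the job is handed in when it is done.

Besides the shell and the picture viewer there is one more tool, called after "Request:" as a command line: name --argument value ..., lists and objects as JSON in quotes. step_arm: Moves the arm, as the interface text tells. Its arguments: {"type":"object","properties":{"moves":{"type":"array"},"jaw":{"type":"number"},"squeeze":{"type":"number"}},"required":["moves"]}

```bash
ls; mkdir -p pics
cat > h.py <<'E'
import numpy as np, cv2, json
from cell import ctrl, eyes
from scipy.spatial.transform import Rotation as Ro
def snap(n,f):
    s=ctrl.sense(); c=eyes.camera(n); cv2.imwrite('pics/'+f+'.png',c['pixels'][:,:,::-1])
    K=np.array(c['intrinsics'])
    if 'mount' in c:
        M=np.array(c['mount']); q=s['tcp_rot']; T=np.eye(4); T[:3,:3]=Ro.from_quat([q[1],q[2],q[3],q[0]]).as_matrix(); T[:3,3]=s['tool_pos']
        W=T@M; C=W[:3,3]; Rw=W[:3,:3]
    else:
        R=np.array(c['R']); Rw=R.T; C=-R.T@np.array(c['t'])
    np.savez('pics/'+f+'.npz',K=K,Rw=Rw,C=C); return c['pixels']
def load(f):
    d=np.load('pics/'+f+'.npz'); return d['K'],d['Rw'],d['C']
def ray(f,u,v,z):
    K,Rw,C=load(f); d=Rw@np.linalg.solve(K,[u,v,1.]); return C+d*(z-C[2])/d[2]
def proj(f,X):
    K,Rw,C=load(f); p=K@(Rw.T@(np.array(X)-C)); return p[:2]/p[2]
def img(f): return cv2.imread('pics/'+f+'.png')
E
python3 - <<'E'
from h import *
s=ctrl.sense(); print({k:np.round(v,3).tolist() for k,v in s.items()}, ctrl.grasp_offset)
for n in ['scene','side','wrist']: snap(n,n+'0'); print(n,np.round(load(n+'0')[2],3),np.round(load(n+'0')[1][:,2],2))
a=np.vstack([img('scene0'),img('side0')]); 
cv2.imwrite('pics/two.png',cv2.resize(np.hstack([img('scene0'),img('side0')]),(800,300)))
E
```

```text
pics
{'time_s': 0.0, 'joint_positions': [-0.067, 0.3, 1.522, 0.0, 1.321, -0.067], 'qvel': [-0.0, -0.0, 0.001, -0.002, 0.001, -0.0], 'joint_efforts': [-0.002, -53.181, -35.274, 0.071, 0.024, -0.0], 'tool_pos': [0.55, 0.0, 0.179], 'tcp_rot': [-0.0, 0.707, 0.707, -0.0], 'force': [-0.396, 0.486, 0.461], 'torque': [-0.002, -0.018, 0.002], 'grasp_force': 0.0, 'grip_width': 0.094} 0.0188
scene [-0.342 -0.643  0.762] [ 0.7   0.46 -0.54]
side [0.125 0.772 0.433] [ 0.49 -0.79 -0.37]
wrist [0.55  0.082 0.386] [-0.   -0.28 -0.96]
```

View pics/scene0.png

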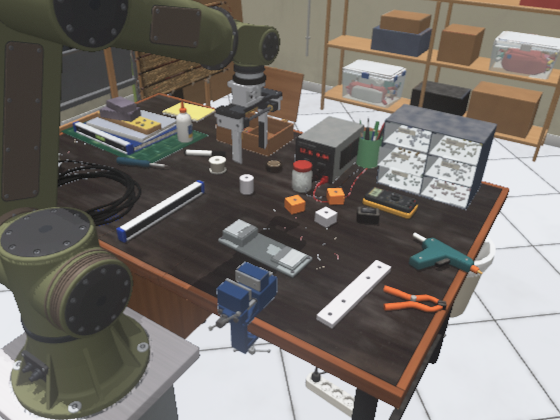

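View pics/side0.png

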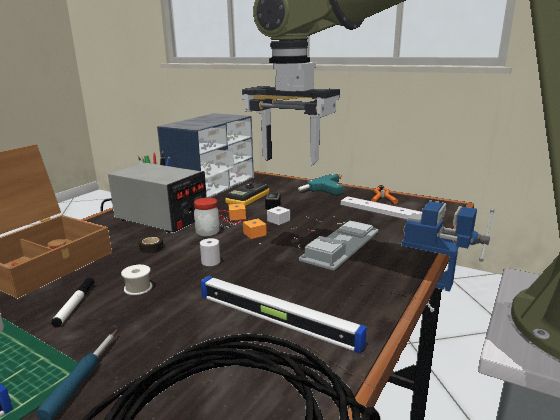

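View pics/wrist0.png

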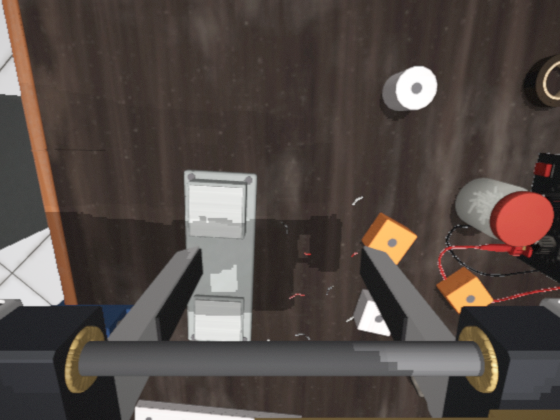

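Scene view: round riser (247,184), square riser, plain metal, (326,216); orange look-alikes (295,204) and (335,196); fixture (265,246), bar (355,292), level (163,208), jar (302,177), adapter (368,214), spool (218,164). White cylinder-like decoys: the spool, the marker (198,152) and tape roll (274,166).

Run:
```python
from h import *
np.set_printoptions(precision=3,suppress=True)
P=lambda n,f,u,v,z:print(n,ray(f,u,v,z))
P('round sc','scene0',247,178,.046);P('round wr','wrist0',415,88,.046);P('round side','side0',210,243,.046)
P('sq sc','scene0',326,211,.03);P('sq side','side0',280,211,.03)
P('or1','scene0',295,200,.03);P('or2','scene0',335,192,.03)
for p in [(188,172),(257,176)]: P('basecorner','wrist0',*p,.01)
P('padU as high','wrist0',217,210,.036);P('padU low','wrist0',217,210,.02)
P('padD','wrist0',219,320,.036);P('padD low','wrist0',219,320,.02)
for p in [(219,238),(262,222),(310,262),(300,270)]: P('sc base','scene0',*p,.01)
P('jar','scene0',303,167,.08);P('adapter','scene0',368,210,.03);P('spool','scene0',218,160,.036)
for p in [(319,316),(331,325),(392,268),(380,261)]: P('bar','scene0',*p,.014)
for p in [(118,220),(125,228),(198,182),(206,188)]: P('level','scene0',*p,.035)
a=img('side0')[200:290,280:400]; b=img('scene0')[205:285,205:325]
cv2.imwrite('pics/pads.png',np.vstack([cv2.resize(a,(400,300),interpolation=2),cv2.resize(b,(400,267),interpolation=2)]))
```

```text
round sc [0.675 0.105 0.046]
round wr [0.68  0.111 0.046]
round side [0.674 0.116 0.046]
sq sc [ 0.673 -0.155  0.03 ]
sq side [ 0.661 -0.148  0.03 ]
or1 [ 0.673 -0.059  0.03 ]
or2 [ 0.773 -0.13   0.03 ]
basecorner [0.442 0.023 0.01 ]
basecorner [0.522 0.019 0.01 ]
padU as high [ 0.478 -0.015  0.036]
padU low [ 0.475 -0.019  0.02 ]
padD [ 0.473 -0.155  0.036]
padD low [ 0.47  -0.166  0.02 ]
sc base [0.439 0.022 0.01 ]
sc base [ 0.559 -0.027  0.01 ]
sc base [ 0.485 -0.215  0.01 ]
sc base [ 0.447 -0.21   0.01 ]
jar [ 0.769 -0.026  0.08 ]
adapter [ 0.74  -0.246  0.03 ]
spool [0.731 0.256 0.036]
bar [ 0.339 -0.319  0.014]
bar [ 0.33  -0.351  0.014]
bar [ 0.568 -0.385  0.014]
bar [ 0.576 -0.352  0.014]
level [0.329 0.262 0.035]
level [0.315 0.22  0.035]
level [0.593 0.219 0.035]
level [0.579 0.179 0.035]
```

View pics/pads.png

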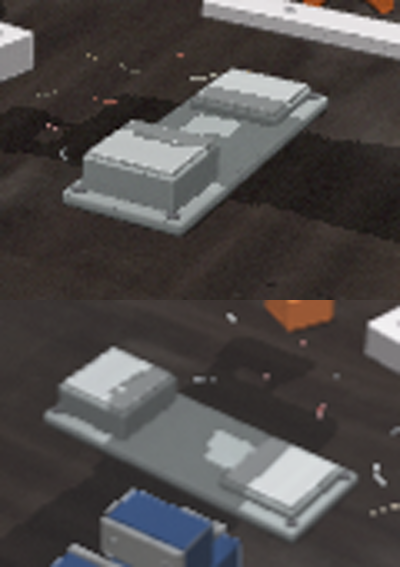

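High pad is the +y one (pads crop, left in the scene view), low pad at −y; the plain metal square riser was already distinguished by colour. Going over the round riser.

Request:
step_arm --moves '[{"tx":1.4,"ty":1.6},{"tx":1.4,"ty":1.6},{"tx":1.4,"ty":1.6},{"tx":1.4,"ty":1.6},{"tx":1.4,"ty":1.6},{"tx":1.4,"ty":1.6},{"tx":1.4,"ty":1.6},{"tx":1.3,"ty":1.6},{},{},{}]' --jaw 0 --squeeze 25

```text
validation failed for argument at $.mo...
```

```bash
cat >> h.py <<'E'
np.set_printoptions(precision=4,suppress=True)
def blobs(f,mask,z,amin=150):
    n,l,st,ce=cv2.connectedComponentsWithStats(mask.astype(np.uint8))
    for i in range(1,n):
        if st[i,4]>=amin:
            c=max(cv2.findContours((l==i).astype(np.uint8),0,2)[0],key=cv2.contourArea)
            w=np.array([ray(f,*p[0],z)[:2] for p in c],np.float32)
            r=cv2.minAreaRect(w*1000); print(st[i],ce[i].round(1),'rect mm',np.round(r[0],1),np.round(r[1],1),round(r[2],1), 'circ',np.round(cv2.minEnclosingCircle(w*1000)[1],1))
def tcp():
    s=ctrl.sense(); print(round(s['time_s'],2),np.array(s['tool_pos']),np.round(s['tcp_rot'],4),np.round(s['force'],1),s['grip_width'],s['grasp_force'])
E
python3 - <<'E'
from h import *
tcp(); im=snap('wrist','w1').astype(int)
m=(im.min(2)>170)&(im.max(2)-im.min(2)<30)
blobs('w1',m,.046)
E
```

```text
0.15 [0.5498 0.     0.1789] [-0.0003  0.7071  0.7071 -0.0003] [-0.5  0.3 -0.2] 0.09409114087610544 0.0
[  0   0  12  68 460] [ 3.6 38.2] rect mm [292. 157.] [58.  10.1] 76.6 circ 29.0
[  0  58  21  38 552] [ 9.1 79.6] rect mm [285.9 121.9] [33.2 19.6] 85.4 circ 18.3
[ 396   66   41   44 1321] [415.8  87.6] rect mm [680.4 111.1] [39.2 38.8] 47.1 circ 20.0
[ 185  172   60   66 2904] [214.1 207.9] rect mm [478.1  -7.2] [69.5 62.5] 86.6 circ 44.6
[193 172  55   9 321] [219.9 175.9] rect mm [485.6  24.8] [ 6.7 56.3] 87.0 circ 28.1
[247 175   9  46 287] [250.7 199.1] rect mm [517.    1.3] [49.7  7.7] 86.5 circ 25.0
[   0  228   64   78 3565] [ 30.7 271.8] rect mm [257.6 -80.3] [75.6 95.5] 0.0 circ 59.0
[210 264  28  28 594] [224.3 280.2] rect mm [483.1 -92.5] [31.2 34.1] 0.0 circ 22.5
[ 188  301   62   40 1998] [218.1 322.4] rect mm [ 474.7 -149.8] [54.  72.8] 88.4 circ 40.8
[358 300  32  36 607] [372.3 320. ] rect mm [ 664.9 -145.1] [40.8 40.2] 76.0 circ 27.6
[135 407 119  13 911] [179.6 414.9] rect mm [ 434.5 -288.6] [155.9  19.9] 0.0 circ 77.9
```

View pics/w1.png

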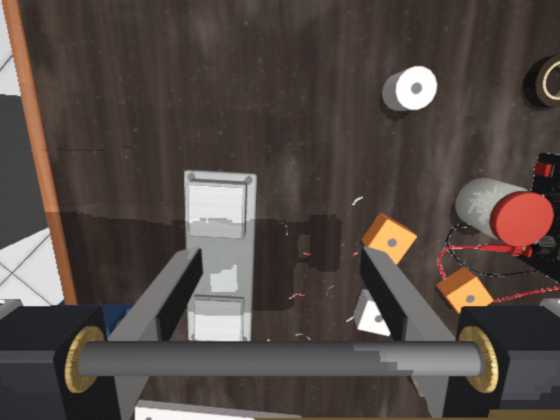

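The move was refused (empty rows), so this is the same view as before: round riser top at (416,88), giving (0.680, 0.111) with a 39 mm diameter, which matches. I'll repeat the move with explicit zeros.

Request:
step_arm --moves '[{"tx":1.4,"ty":1.6},{"tx":1.4,"ty":1.6},{"tx":1.4,"ty":1.6},{"tx":1.4,"ty":1.6},{"tx":1.4,"ty":1.6},{"tx":1.4,"ty":1.6},{"tx":1.4,"ty":1.7},{"tx":1.3,"ty":1.7},{"tx":0},{"tx":0},{"tx":0}]' --jaw 0 --squeeze 25

```text
validation failed for argument at $.mo...
```

Run:
```python
from h import *
tcp(); im=snap('wrist','w2').astype(int)
m=(im.min(2)>170)&(im.max(2)-im.min(2)<30)
blobs('w2',m,.046)
```

```text
0.2 [0.5498 0.     0.179 ] [-0.0003  0.7071  0.7071 -0.0002] [-0.2  0.2  0.3] 0.09389638372219491 0.0
[  0   0  12  67 452] [ 3.6 38.1] rect mm [292.1 157.3] [56.9 10.1] 76.6 circ 28.4
[  0  58  21  38 553] [ 9.1 79.6] rect mm [285.9 121.8] [33.2 19.6] 85.4 circ 18.3
[ 395   66   42   44 1323] [415.7  87.5] rect mm [680.3 111.3] [39.2 39.2] 21.8 circ 20.1
[ 185  172   60   66 2899] [214.1 207.9] rect mm [477.9  -7.4] [69.4 62.5] 86.1 circ 44.6
[193 172  55   9 322] [219.9 175.9] rect mm [485.6  24.8] [ 6.7 56.3] 86.9 circ 28.2
[247 175   8  46 283] [250.6 199.3] rect mm [516.9   1.3] [49.5  7.5] 88.4 circ 24.9
[  0 228  50  55 978] [ 18.9 252.3] rect mm [253.8 -58.4] [94.6 24.3] 42.0 circ 47.3
[   0  236   64   70 2574] [ 35.3 279.2] rect mm [ 272.  -100.1] [109.8  58.5] 42.0 circ 55.2
[210 264  28  28 590] [224.1 280.2] rect mm [483.1 -92.6] [31.3 34.1] 0.0 circ 22.5
[ 188  301   62   40 1946] [218.2 322.8] rect mm [ 474.8 -149.9] [54.1 72.9] 88.4 circ 40.8
[358 300  32  36 607] [372.2 320. ] rect mm [ 664.9 -145.2] [40.7 40.3] 76.0 circ 27.6
[135 407 119  13 915] [179.7 414.8] rect mm [ 434.5 -288.7] [155.9  19.9] 0.0 circ 77.9
```

The arm still hasn't moved. The rows probably need all four keys, so I'll try that.

Request:
step_arm --moves '[{"tx":1.4,"ty":1.6,"tz":0,"roll":0},{"tx":1.4,"ty":1.6,"tz":0,"roll":0},{"tx":1.4,"ty":1.6,"tz":0,"roll":0},{"tx":1.4,"ty":1.6,"tz":0,"roll":0},{"tx":1.4,"ty":1.6,"tz":0,"roll":0},{"tx":1.4,"ty":1.6,"tz":0,"roll":0},{"tx":1.4,"ty":1.7,"tz":0,"roll":0},{"tx":1.3,"ty":1.7,"tz":0,"roll":0},{"tx":0,"ty":0,"tz":0,"roll":0},{"tx":0,"ty":0,"tz":0,"roll":0}]' --jaw 0 --squeeze 25

```text
time_s: 1.25
tool_pos: [0.6797, 0.1109, 0.1787]
tcp_rot: [-0.0, 0.707, 0.707, -0.0]
force: [0.2, 0.8, -0.7]
grip_width: 0.0941
grasp_force: 0.0
```

Request:
step_arm --moves '[{"tx":0,"ty":0,"tz":2.4,"roll":0},{"tx":0,"ty":0,"tz":2.4,"roll":0},{"tx":0,"ty":0,"tz":2.4,"roll":0},{"tx":0,"ty":0,"tz":2.4,"roll":0},{"tx":0,"ty":0,"tz":2.4,"roll":0},{"tx":0,"ty":0,"tz":2.0,"roll":0},{"tx":0,"ty":0,"tz":1.6,"roll":0},{"tx":0,"ty":0,"tz":1.0,"roll":0},{"tx":0,"ty":0,"tz":0,"roll":0},{"tx":0,"ty":0,"tz":0,"roll":0}]'

```text
time_s: 2.25
tool_pos: [0.6804, 0.1109, 0.0142]
tcp_rot: [0.0, 0.707, 0.707, 0.0]
force: [-0.1, 0.2, -0.4]
grip_width: 0.0938
grasp_force: 0.0
```

Request:
step_arm --moves '[{"tx":0,"ty":0,"tz":0,"roll":0},{"tx":0,"ty":0,"tz":0,"roll":0},{"tx":0,"ty":0,"tz":0,"roll":0},{"tx":0,"ty":0,"tz":0,"roll":0},{"tx":0,"ty":0,"tz":0,"roll":0},{"tx":0,"ty":0,"tz":0,"roll":0},{"tx":0,"ty":0,"tz":0,"roll":0},{"tx":0,"ty":0,"tz":0,"roll":0},{"tx":0,"ty":0,"tz":0,"roll":0},{"tx":0,"ty":0,"tz":0,"roll":0}]' --jaw 255 --squeeze 25

```text
time_s: 3.25
tool_pos: [0.68, 0.111, 0.0133]
tcp_rot: [-0.0, 0.707, 0.707, 0.0]
force: [0.1, -0.2, 0.5]
grip_width: 0.0389
grasp_force: 25.0
```

Request:
step_arm --moves '[{"tx":0,"ty":0,"tz":-2.0,"roll":0},{"tx":0,"ty":0,"tz":-2.5,"roll":0},{"tx":0,"ty":0,"tz":-2.5,"roll":0},{"tx":0,"ty":0,"tz":-2.5,"roll":0},{"tx":-1.5,"ty":-1.5,"tz":-2.5,"roll":0},{"tx":-2,"ty":-2,"tz":-2.5,"roll":0},{"tx":-2,"ty":-2,"tz":-2,"roll":0},{"tx":-2,"ty":-2,"tz":0,"roll":0},{"tx":-2,"ty":-2,"tz":0,"roll":0},{"tx":-1.5,"ty":-1.5,"tz":0,"roll":0},{"tx":0,"ty":0,"tz":0,"roll":0},{"tx":0,"ty":0,"tz":0,"roll":0}]'

```text
time_s: 4.45
tool_pos: [0.5702, 0.0011, 0.1785]
tcp_rot: [0.0, 0.707, 0.707, 0.0]
force: [-0.0, 1.1, -1.5]
grip_width: 0.0391
grasp_force: 25.0
```

Run:
```python
from h import *
tcp(); snap('wrist','w3')
```

```text
4.45 [0.5702 0.0011 0.1785] [0.0001 0.7073 0.7069 0.0002] [-0.   1.1 -1.5] 0.03908114873480944 24.995422661304474
```

View pics/w3.png

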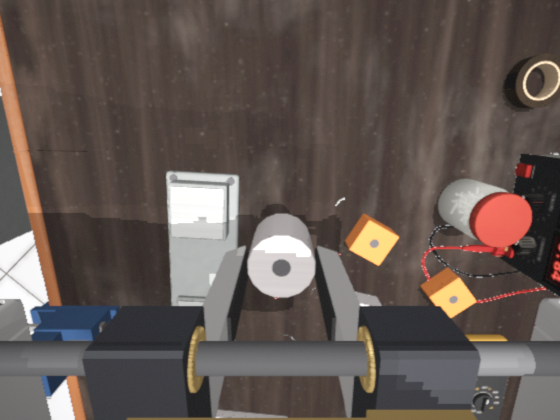

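The riser is held at (280,255). The high pad is at (200,210), and the top end of the base plate runs from (168,172) to (239,174). Next I fit the plate edges.

Run:
```python
from h import *
def fit(f,r,left,top,rightrows,xr):
    im=img(f).astype(int); m=((im.min(2)>75)&(im.max(2)-im.min(2)<35)).astype(np.uint8); m[:, :xr[0]]=0; m[:,xr[1]:]=0
    n,l,st,ce=cv2.connectedComponentsWithStats(m); i=l[220,215]; m=l==i; print(f,st[i])
    L=[ray(f,np.where(m[v])[0][0]-.5,v,.01)[:2] for v in range(*left)]
    Rr=[ray(f,np.where(m[v])[0][-1]+.5,v,.01)[:2] for v in range(*rightrows)]
    T=[ray(f,u,np.where(m[:,u])[0][0]-.5,.01)[:2] for u in range(*top)]
    o=[]
    for P in(L,Rr,T):
        vx,vy,x,y=cv2.fitLine(np.array(P,np.float32),cv2.DIST_HUBER,0,1e-4,1e-4).ravel(); o.append((np.array([x,y]),np.array([vx,vy])*np.sign(vy if abs(vy)>.5 else vx))); print(o[-1])
    d=o[0][1]+o[1][1]; d/=np.linalg.norm(d); n=np.array([d[1],-d[0]]) # n ~ +x
    a=o[0][0]@n; b=o[1][0]@n; t=o[2][0]@d; print('width',b-a,'angle of axis from +y',np.arctan2(d[0],d[1]),'topedge ang',np.arctan2(o[2][1][1],o[2][1][0]))
    c=n*(a+b)/2+d*(t-.115); print('centre',c,'high',c+.075*d,'low',c-.075*d)
fit('w1',0,(190,290),(196,250),(185,295),(150,290))
fit('w3',0,(190,290),(176,232),(185,235),(150,246))
```

```text
w1 [  150   169   107   173 12485]
(array([ 0.4197, -0.0605], dtype=float32), array([0.4181, 0.9084], dtype=float32))
(array([ 0.5166, -0.0607], dtype=float32), array([0.0613, 0.9981], dtype=float32))
(array([0.482 , 0.0246], dtype=float32), array([ 0.9983, -0.0586], dtype=float32))
width 0.09398812 angle of axis from +y 0.24636343 topedge ang -0.058637522
centre [ 0.4611 -0.0887] high [ 0.4794 -0.0159] low [ 0.4428 -0.1614]
w3 [  165   170    81   172 10471]
(array([ 0.4315, -0.0592], dtype=float32), array([0.0519, 0.9987], dtype=float32))
(array([ 0.5209, -0.0257], dtype=float32), array([0.108 , 0.9942], dtype=float32))
(array([0.4735, 0.0256], dtype=float32), array([ 0.9986, -0.0521], dtype=float32))
width 0.08640474 angle of axis from +y 0.08004863 topedge ang -0.05210585
centre [ 0.4724 -0.0897] high [ 0.4784 -0.0149] low [ 0.4664 -0.1644]
```

Request:
step_arm --moves '[{"tx":-1.5,"ty":-1.0,"tz":0,"roll":0},{"tx":-2,"ty":-1.2,"tz":0,"roll":0},{"tx":-2,"ty":-1.2,"tz":0,"roll":0},{"tx":-2,"ty":-1.2,"tz":0,"roll":0},{"tx":-2,"ty":-1.2,"tz":0,"roll":0},{"tx":-2,"ty":-1.2,"tz":0,"roll":0},{"tx":-2,"ty":-1.2,"tz":0,"roll":0},{"tx":-1.5,"ty":-1.2,"tz":0,"roll":0},{"tx":-1.5,"ty":-0.8,"tz":0,"roll":0},{"tx":0,"ty":0,"tz":0,"roll":0},{"tx":0,"ty":0,"tz":0,"roll":0}]'

```text
time_s: 5.6
tool_pos: [0.4681, -0.164, 0.1783]
tcp_rot: [-0.0, 0.707, 0.707, 0.0]
force: [-0.6, 0.8, -1.4]
grip_width: 0.0392
grasp_force: 25.0
```

Request:
step_arm --moves '[{"tx":0,"ty":0,"tz":2.4,"roll":0},{"tx":0,"ty":0,"tz":2.4,"roll":0},{"tx":0,"ty":0,"tz":2.4,"roll":0},{"tx":0,"ty":0,"tz":2.4,"roll":0},{"tx":0,"ty":0,"tz":2.0,"roll":0},{"tx":0,"ty":0,"tz":1.4,"roll":0},{"tx":0,"ty":0,"tz":0.5,"roll":0},{"tx":0,"ty":0,"tz":0.3,"roll":0},{"tx":0,"ty":0,"tz":0,"roll":0},{"tx":0,"ty":0,"tz":0,"roll":0}]'

```text
time_s: 6.6
tool_pos: [0.4684, -0.164, 0.041]
tcp_rot: [0.0, 0.707, 0.707, 0.0]
force: [-0.3, -0.2, -1.8]
grip_width: 0.0391
grasp_force: 25.0
```

Request:
step_arm --moves '[{"tx":0,"ty":0,"tz":0.3,"roll":0},{"tx":0,"ty":0,"tz":0.3,"roll":0},{"tx":0,"ty":0,"tz":0.1,"roll":0},{"tx":0,"ty":0,"tz":0.1,"roll":0},{"tx":0,"ty":0,"tz":0,"roll":0},{"tx":0,"ty":0,"tz":0,"roll":0}]'

```text
time_s: 7.2
tool_pos: [0.4681, -0.1641, 0.0331]
tcp_rot: [0.0, 0.707, 0.707, 0.0]
force: [-3.4, 1.6, 9.5]
grip_width: 0.0389
grasp_force: 25.0
```

Contact with about 10 N upward. I release and lift.

Request:
step_arm --moves '[{"tx":0,"ty":0,"tz":0,"roll":0},{"tx":0,"ty":0,"tz":0,"roll":0},{"tx":0,"ty":0,"tz":0,"roll":0},{"tx":0,"ty":0,"tz":0,"roll":0},{"tx":0,"ty":0,"tz":0,"roll":0}]' --jaw 90

```text
time_s: 7.7
tool_pos: [0.468, -0.164, 0.0323]
tcp_rot: [-0.0, 0.707, 0.707, -0.0]
force: [-0.2, -0.2, 0.3]
grip_width: 0.0607
grasp_force: 0.0
```

Request:
step_arm --moves '[{"tx":0,"ty":0,"tz":-1.5,"roll":0},{"tx":0,"ty":0,"tz":-2.5,"roll":0},{"tx":0,"ty":0,"tz":-2.5,"roll":0},{"tx":0,"ty":0,"tz":-2.5,"roll":0},{"tx":0,"ty":0,"tz":-2.5,"roll":0},{"tx":0,"ty":2,"tz":-2,"roll":0},{"tx":0,"ty":2.5,"tz":-1,"roll":0},{"tx":0,"ty":2.5,"tz":0,"roll":0},{"tx":0,"ty":2.5,"tz":0,"roll":0},{"tx":0,"ty":2.5,"tz":0,"roll":0},{"tx":0,"ty":1,"tz":0,"roll":0},{"tx":0,"ty":0,"tz":0,"roll":0}]'

```text
time_s: 8.9
tool_pos: [0.5986, -0.1638, 0.1765]
tcp_rot: [-0.0, 0.707, 0.707, -0.0]
force: [-0.2, 0.2, -0.4]
grip_width: 0.061
grasp_force: 0.0
```

Run:
```python
from h import *
tcp(); im=snap('wrist','w4').astype(int)
m=(im.min(2)>140)&(im.max(2)-im.min(2)<30)
blobs('w4',m,.03,200); print('z .066'); blobs('w4',m,.066,200)
```

```text
8.9 [ 0.5986 -0.1638  0.1765] [-0.0004  0.7069  0.7073 -0.0002] [-0.2  0.2 -0.4] 0.06097061304955395 0.0
[  122     9    83   218 14523] [165.  111.3] rect mm [477. -90.] [215.3  81.1] 86.3 circ 111.9
[451  32  17  27 250] [460.9  43.2] rect mm [772.1 -11.8] [15.5 24.2] 9.0 circ 13.0
[ 324  166   47   46 1457] [346.7 188.6] rect mm [ 670.3 -155.5] [43.  42.7] 75.8 circ 29.1
[  5 203  32  32 810] [ 20.9 218.4] rect mm [ 304.3 -190. ] [36.7 28.6] 89.9 circ 22.8
[471 237  42  20 625] [490.5 246.6] rect mm [ 841.3 -223.3] [44.3 23.6] 0.1 circ 24.4
[   0  246   36   95 1185] [ 12.3 282.7] rect mm [ 271.4 -286.9] [ 31.9 127.5] 0.0 circ 63.8
[545 246  15  58 600] [553.8 273. ] rect mm [ 920.3 -260.7] [16.3 78.4] 13.3 circ 39.4
[209 320  58  21 978] [237.2 331.1] rect mm [ 543.3 -335.8] [72.4 29.1] 0.1 circ 37.6
z .066
[  122     9    83   218 14523] [165.  111.3] rect mm [489.4 -89.1] [193.4  72.8] 86.3 circ 100.5
[451  32  17  27 250] [460.9  43.2] rect mm [754.4 -18.9] [13.9 21.7] 9.0 circ 11.7
[ 324  166   47   46 1457] [346.7 188.6] rect mm [ 663.  -147.9] [38.6 38.4] 75.8 circ 26.2
[  5 203  32  32 810] [ 20.9 218.4] rect mm [ 334.3 -179. ] [32.9 25.7] 89.9 circ 20.5
[471 237  42  20 625] [490.5 246.6] rect mm [ 816.5 -208.8] [39.8 21.2] 0.1 circ 21.9
[   0  246   36   95 1185] [ 12.3 282.7] rect mm [ 304.7 -265.9] [ 28.6 114.5] 0.0 circ 57.3
[545 246  15  58 600] [553.8 273. ] rect mm [ 887.5 -242.4] [14.6 70.4] 13.3 circ 35.4
[209 320  58  21 978] [237.2 331.1] rect mm [ 548.9 -309.9] [65.  26.1] 0.1 circ 33.8
```

View pics/w4.png

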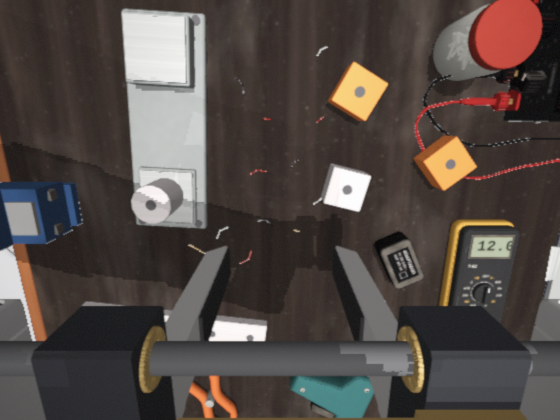

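The round riser stands on the low pad (top at (152,203)). The square riser is at (347,188) with a 43 × 43 mm top and clear space around it; orange look-alikes sit at (360,92) and (447,163). Moving over it and turning by 0.25.

Request:
step_arm --moves '[{"tx":0.2,"ty":1.8,"tz":0,"roll":0},{"tx":0.2,"ty":1.8,"tz":0,"roll":0},{"tx":0.2,"ty":1.8,"tz":0,"roll":0},{"tx":0.2,"ty":1.7,"tz":0,"roll":0},{"tx":0,"ty":0,"tz":2,"roll":0.1},{"tx":0,"ty":0,"tz":2.4,"roll":0.1},{"tx":0,"ty":0,"tz":2.4,"roll":0.05},{"tx":0,"ty":0,"tz":2.4,"roll":0},{"tx":0,"ty":0,"tz":2.0,"roll":0},{"tx":0,"ty":0,"tz":0,"roll":0},{"tx":0,"ty":0,"tz":0,"roll":0}]'

```text
time_s: 10.05
tool_pos: [0.6689, -0.1562, 0.0663]
tcp_rot: [0.0, 0.79, 0.613, 0.0]
force: [0.6, 0.0, 0.5]
grip_width: 0.0606
grasp_force: 0.0
```

Run:
```python
from h import *
tcp(); im=snap('wrist','w5').astype(int)
m=(im.min(2)>140)&(im.max(2)-im.min(2)<30)
blobs('w5',m,.03,400)
```

```text
10.05 [ 0.6689 -0.1562  0.0663] [0.0002 0.7898 0.6134 0.0001] [0.6 0.  0.5] 0.060645991511632 0.0
[   0   46  119  260 9992] [ 44.8 190.4] rect mm [489.8 -85.2] [201.3  75.6] 86.4 circ 100.8
[  0  82  26  71 871] [  8.4 126.9] rect mm [502.6 -30.4] [49.2 17.7] 62.3 circ 24.6
[ 253  194   59   59 3081] [283.2 223.3] rect mm [ 669.5 -152.7] [47.6 45.4] 75.5 circ 31.2
[ 482  236   58   39 1375] [509.8 255.4] rect mm [ 841. -224.] [25.1 44.8] 89.6 circ 24.8
[  12  255   86   71 1614] [ 62.4 279.5] rect mm [ 475.1 -164.7] [59.1 57.1] 86.3 circ 37.1
[  0 295  44  45 623] [ 28.8 315.5] rect mm [ 439.8 -176.9] [23.8 45.5] 13.3 circ 22.8
```

View pics/w5.png

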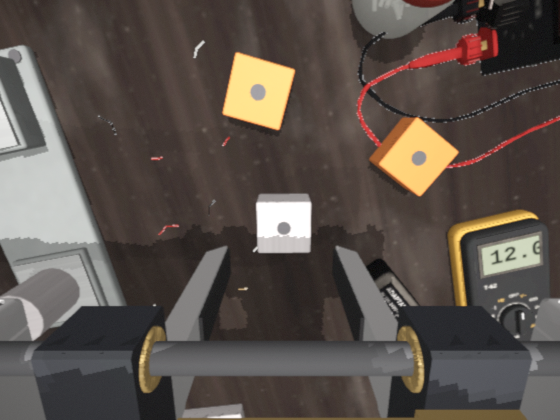

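The plain block is square to the fingers. Its screw hole at (284,228) marks the centre, with the top face spanning (257,202)–(311,253).

Run:
```python
from h import *
p=ray('w5',284,228,.03); q=ray('w5',284,227.5,.03); print(p)
K,Rw,C=load('w5'); s=ctrl.sense(); w=s['tcp_rot']; R=Ro.from_quat([w[1],w[2],w[3],w[0]]).as_matrix()
print('tool delta',R.T@(p-np.array(s['tool_pos'])))
```

```text
[ 0.6706 -0.1566  0.03  ]
tool delta [0.     0.0012 0.037 ]
```

Request:
step_arm --moves '[{"tx":0,"ty":0.1,"tz":2,"roll":0},{"tx":0,"ty":0,"tz":2,"roll":0},{"tx":0,"ty":0,"tz":1.2,"roll":0},{"tx":0,"ty":0,"tz":0.5,"roll":0},{"tx":0,"ty":0,"tz":0,"roll":0},{"tx":0,"ty":0,"tz":0,"roll":0}]'

```text
time_s: 10.7
tool_pos: [0.6705, -0.1564, 0.0095]
tcp_rot: [0.001, 0.79, 0.613, 0.0]
force: [0.4, 1.0, -0.5]
grip_width: 0.0609
grasp_force: 0.0
```

Request:
step_arm --moves '[{"tx":0,"ty":0,"tz":0,"roll":0},{"tx":0,"ty":0,"tz":0,"roll":0},{"tx":0,"ty":0,"tz":0,"roll":0},{"tx":0,"ty":0,"tz":0,"roll":0},{"tx":0,"ty":0,"tz":0,"roll":0},{"tx":0,"ty":0,"tz":0,"roll":0},{"tx":0,"ty":0,"tz":0,"roll":0}]' --jaw 255

```text
time_s: 11.4
tool_pos: [0.67, -0.1562, 0.0083]
tcp_rot: [-0.0, 0.79, 0.613, 0.0]
force: [0.5, -1.0, -0.1]
grip_width: 0.0084
grasp_force: 0.0
```

The fingers closed past 42 mm, so the block isn't between them. I look before doing anything else.

Run:
```python
from h import *
tcp(); snap('wrist','w6');snap('scene','s6')
a=img('w6'); b=cv2.resize(img('s6')[140:280,220:406],None,fx=3,fy=3,interpolation=2)
cv2.imwrite('pics/m6.png',np.hstack([cv2.resize(a,(400,300)),cv2.resize(b,(400,300))]))
```

```text
11.4 [ 0.67   -0.1562  0.0083] [-0.      0.7898  0.6134  0.    ] [ 0.5 -1.  -0.1] 0.008413617579223374 0.0
```

View pics/m6.png

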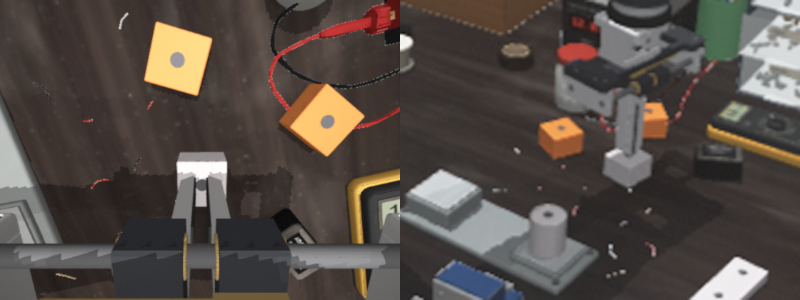

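The wrist view (left) shows the fingers around the hole at (201,185). The scene view (right) shows them over or in the block at (628,165), so it's ambiguous. I take one magnified wrist and side crop to see what the tips are touching.

Run:
```python
from h import *
tcp(); snap('side','d6')
f='d6'; print(proj('d6',[.67,-.156,.008]),proj('s6',[.67,-.156,.008]),proj('w6',[.67,-.156,.008]))
print(proj('s6',[.67,-.156,.03]),proj('d6',[.67,-.156,.03]))
def crop(f,u,v,w,h,W,H): 
    return cv2.resize(img(f)[v:v+h,u:u+w],(W,H),interpolation=cv2.INTER_CUBIC)
A=crop('w6',210,190,140,105,400,300);B=crop('s6',290,180,72,54,400,300);C=crop('d6',245,185,72,54,400,300);D=crop('scene0',290,180,72,54,400,300)
cv2.imwrite('pics/z6.png',np.vstack([np.hstack([A,B]),np.hstack([C,D])]))
```

```text
11.5 [ 0.6699 -0.1562  0.0083] [-0.      0.7897  0.6134 -0.    ] [-0.3 -0.2  0.8] 0.001350336439676086 0.0
[278.8151 217.4971] [325.2546 218.4015] [281.9203 244.8304]
[325.8128 211.5308] [278.6879 209.411 ]
```

View pics/z6.png

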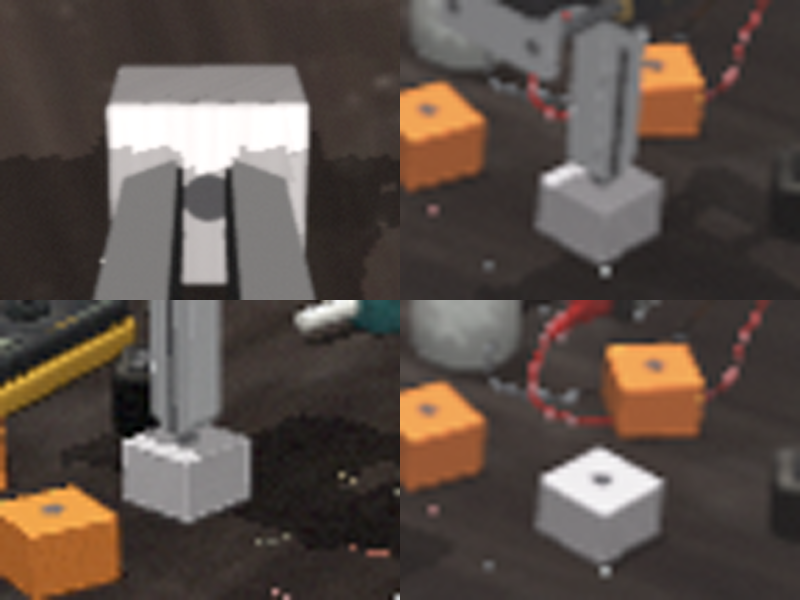

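All views show the fingers running inside the block, with zero contact force and the block unmoved. So the block didn't resist the fingers at all. I'll open and close again in short steps to see if it repeats.

Request:
step_arm --moves '[{"tx":0,"ty":0,"tz":0,"roll":0},{"tx":0,"ty":0,"tz":0,"roll":0},{"tx":0,"ty":0,"tz":0,"roll":0},{"tx":0,"ty":0,"tz":0,"roll":0},{"tx":0,"ty":0,"tz":0,"roll":0},{"tx":0,"ty":0,"tz":0,"roll":0},{"tx":0,"ty":0,"tz":0,"roll":0},{"tx":0,"ty":0,"tz":0,"roll":0}]' --jaw 90

```text
time_s: 12.35
tool_pos: [0.67, -0.1563, 0.0083]
tcp_rot: [-0.0, 0.79, 0.613, -0.0]
force: [0.5, 0.4, 0.2]
grip_width: 0.0597
grasp_force: 0.0
```

Request:
step_arm --moves '[{"tx":0,"ty":0,"tz":-0.3,"roll":0},{"tx":0,"ty":0,"tz":0,"roll":0},{"tx":0,"ty":0,"tz":0,"roll":0},{"tx":0,"ty":0,"tz":0,"roll":0},{"tx":0,"ty":0,"tz":0,"roll":0},{"tx":0,"ty":0,"tz":0,"roll":0}]' --jaw 145

```text
time_s: 12.95
tool_pos: [0.6699, -0.1562, 0.0113]
tcp_rot: [-0.0, 0.79, 0.613, -0.0]
force: [-0.2, 0.4, -0.1]
grip_width: 0.0408
grasp_force: 0.0
```

It closes through the block again, with no force at 40.8 mm. Next I try one clean approach on the other pair of faces: lift out, turn a quarter turn, come down and close.

Request:
step_arm --moves '[{"tx":0,"ty":0,"tz":-2,"roll":0},{"tx":0,"ty":0,"tz":-2.5,"roll":0},{"tx":0,"ty":0,"tz":-1.5,"roll":-0.14},{"tx":0,"ty":0,"tz":0,"roll":-0.14},{"tx":0,"ty":0,"tz":0,"roll":-0.14},{"tx":0,"ty":0,"tz":0,"roll":-0.14},{"tx":0,"ty":0,"tz":0,"roll":-0.14},{"tx":0,"ty":0,"tz":0,"roll":-0.14},{"tx":0,"ty":0,"tz":0,"roll":-0.14},{"tx":0,"ty":0,"tz":0,"roll":-0.14},{"tx":0,"ty":0,"tz":0,"roll":-0.14},{"tx":0,"ty":0,"tz":0,"roll":-0.14}]' --jaw 90

```text
time_s: 14.15
tool_pos: [0.6699, -0.1562, 0.0713]
tcp_rot: [-0.0, 0.206, 0.979, 0.0]
force: [-0.3, 0.3, -0.8]
grip_width: 0.0606
grasp_force: 0.0
```

Request:
step_arm --moves '[{"tx":0,"ty":0,"tz":0,"roll":-0.14},{"tx":0,"ty":0,"tz":0,"roll":-0.03},{"tx":0,"ty":0,"tz":2,"roll":0},{"tx":0,"ty":0,"tz":2,"roll":0},{"tx":0,"ty":0,"tz":1,"roll":0},{"tx":0,"ty":0,"tz":0.9,"roll":0},{"tx":0,"ty":0,"tz":0,"roll":0},{"tx":0,"ty":0,"tz":0,"roll":0}]'

```text
time_s: 14.95
tool_pos: [0.6703, -0.1564, 0.013]
tcp_rot: [0.0, 0.125, 0.992, -0.0]
force: [-0.1, 0.3, 1.2]
grip_width: 0.0609
grasp_force: 0.0
```

Request:
step_arm --moves '[{"tx":0,"ty":0,"tz":0,"roll":0},{"tx":0,"ty":0,"tz":0,"roll":0},{"tx":0,"ty":0,"tz":0,"roll":0},{"tx":0,"ty":0,"tz":0,"roll":0},{"tx":0,"ty":0,"tz":0,"roll":0},{"tx":0,"ty":0,"tz":0,"roll":0}]' --jaw 165

```text
time_s: 15.55
tool_pos: [0.6699, -0.1562, 0.0124]
tcp_rot: [-0.0, 0.125, 0.992, -0.0]
force: [-0.1, 0.4, 0.2]
grip_width: 0.0332
grasp_force: 0.0
```

Gripping on either pair of faces gives the same result. To tell a faulty gripper from an intangible block, I test the fingers on the bar, which I have to grip later anyway. First I lift, go over the bar and look.

Request:
step_arm --moves '[{"tx":0,"ty":0,"tz":-2.4,"roll":0},{"tx":0,"ty":0,"tz":-2.4,"roll":0},{"tx":0,"ty":0,"tz":-2.4,"roll":0},{"tx":0,"ty":0,"tz":-2.4,"roll":0},{"tx":0,"ty":0,"tz":-2.4,"roll":0},{"tx":1.5,"ty":-2.3,"tz":-2.4,"roll":0},{"tx":1.5,"ty":-2.3,"tz":-2.4,"roll":0},{"tx":1.5,"ty":-2.3,"tz":0,"roll":0},{"tx":1.5,"ty":-2.3,"tz":0,"roll":0},{"tx":1.5,"ty":-2.3,"tz":0,"roll":0},{"tx":1.5,"ty":-2.3,"tz":0,"roll":0},{"tx":1.5,"ty":-2.3,"tz":0,"roll":0}]' --jaw 40

```text
time_s: 16.75
tool_pos: [0.5274, -0.2868, 0.1805]
tcp_rot: [0.0, 0.125, 0.992, -0.0]
force: [1.1, 0.5, 0.6]
grip_width: 0.079
grasp_force: 0.0
```

Request:
step_arm --moves '[{"tx":1.5,"ty":-2.3,"tz":0,"roll":0},{"tx":1.5,"ty":-2.3,"tz":0,"roll":0},{"tx":1.5,"ty":-2.3,"tz":0,"roll":0},{"tx":1.2,"ty":-1.4,"tz":0,"roll":0},{"tx":0,"ty":0,"tz":0,"roll":-0.11},{"tx":0,"ty":0,"tz":0,"roll":0},{"tx":0,"ty":0,"tz":0,"roll":0}]'

```text
time_s: 17.45
tool_pos: [0.4526, -0.3523, 0.1804]
tcp_rot: [0.0, 0.072, 0.997, -0.0]
force: [-0.1, -0.2, -0.8]
grip_width: 0.0792
grasp_force: 0.0
```

Run:
```python
from h import *
tcp(); im=snap('wrist','w7').astype(int); snap('scene','s7'); snap('side','d7')
m=(im.min(2)>150)&(im.max(2)-im.min(2)<30)
blobs('w7',m,.014,400)
def crop(f,u,v,w,h,W,H): 
    return cv2.resize(img(f)[v:v+h,u:u+w],(W,H),interpolation=cv2.INTER_CUBIC)
cv2.imwrite('pics/z7.png',np.vstack([np.hstack([cv2.resize(img('w7'),(400,300)),crop('s7',290,180,72,54,400,300)]),np.hstack([crop('d7',0,150,280,150,400,300),crop('s7',60,60,280,150,400,300)])]))
```

```text
17.45 [ 0.4526 -0.3523  0.1804] [ 0.      0.0716  0.9974 -0.    ] [-0.1 -0.2 -0.8] 0.0792244300891443 0.0
[   0    0   61   74 2840] [22.1 28.3] rect mm [ 240.6 -589.8] [46.2 89. ] 41.8 circ 45.7
[    0     0   174   332 36270] [ 71.9 173.1] rect mm [ 406.3 -582.5] [204.1 390. ] 73.7 circ 208.1
[ 152    0  102   23 1553] [201.3   8.1] rect mm [ 258. -402.] [100.8  19.6] 81.8 circ 50.4
[436  35  37  32 836] [451.6  49.5] rect mm [ 329.5 -151.9] [37.2 28.7] 89.3 circ 21.8
[ 267   86   37  202 6732] [286.3 184.6] rect mm [ 458.  -345.8] [ 39.6 239.6] 82.9 circ 121.2
[ 406  136  154   81 8315] [480.8 176.1] rect mm [ 469.9 -116.5] [180.   81.5] 86.7 circ 98.3
[ 153  380   44   40 1200] [174.5 403.5] rect mm [ 730.2 -547. ] [62.3 69.1] 81.8 circ 41.4
```

View pics/z7.png

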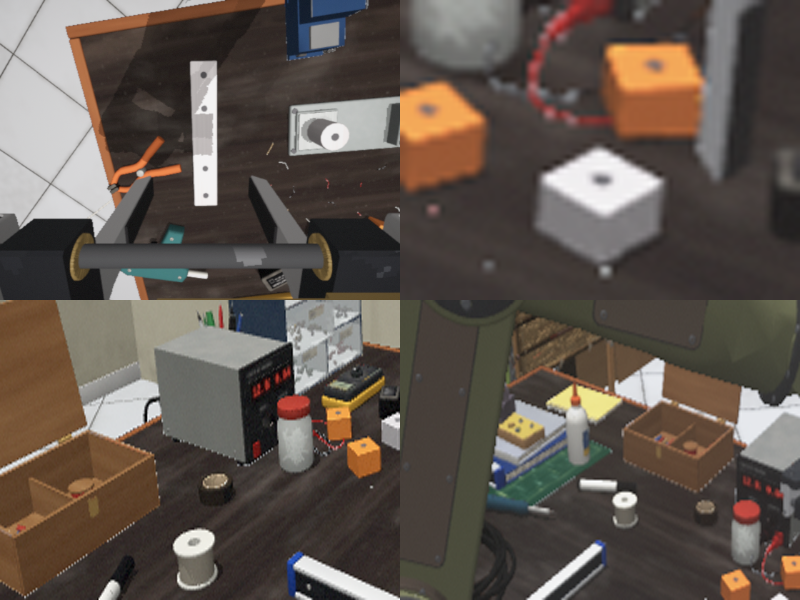

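The block stands unmoved (right top), and no second metal block is visible anywhere on the table. The bar is at (203,133) in the wrist view, 240 × 40 mm at (0.458, −0.346), and the plier tip at (182,168) is clear of the grip. Now I grip the bar.

Request:
step_arm --moves '[{"tx":-0.4,"ty":0.7,"tz":2.0,"roll":-0.02},{"tx":0,"ty":0,"tz":2.5,"roll":0},{"tx":0,"ty":0,"tz":2.5,"roll":0},{"tx":0,"ty":0,"tz":2.5,"roll":0},{"tx":0,"ty":0,"tz":2.5,"roll":0},{"tx":0,"ty":0,"tz":2.5,"roll":0},{"tx":0,"ty":0,"tz":1.8,"roll":0},{"tx":0,"ty":0,"tz":0.8,"roll":0},{"tx":0,"ty":0,"tz":0.4,"roll":0},{"tx":0,"ty":0,"tz":0,"roll":0},{"tx":0,"ty":0,"tz":0,"roll":0}]'

```text
time_s: 18.7
tool_pos: [0.4579, -0.3464, 0.0063]
tcp_rot: [0.001, 0.06, 0.998, -0.0]
force: [0.2, 0.1, 1.1]
grip_width: 0.0792
grasp_force: 0.0
```

Request:
step_arm --moves '[{"tx":0,"ty":0,"tz":0,"roll":0},{"tx":0,"ty":0,"tz":0,"roll":0},{"tx":0,"ty":0,"tz":0,"roll":0},{"tx":0,"ty":0,"tz":0,"roll":0},{"tx":0,"ty":0,"tz":0,"roll":0},{"tx":0,"ty":0,"tz":0,"roll":0},{"tx":0,"ty":0,"tz":0,"roll":0}]' --jaw 160

```text
time_s: 19.4
tool_pos: [0.4574, -0.346, 0.0053]
tcp_rot: [-0.0, 0.06, 0.998, 0.0]
force: [-0.9, 0.0, 0.3]
grip_width: 0.0355
grasp_force: 0.0
```

The fingers close through the bar too (35.5 mm on a 40 mm bar, no force). So the block isn't the odd one out: the fingers seem to have stopped making contact since the first release. I open and press lightly on the table to check whether the tips touch anything.

Request:
step_arm --moves '[{"tx":0,"ty":0,"tz":0,"roll":0},{"tx":0,"ty":0,"tz":0,"roll":0},{"tx":0,"ty":0,"tz":0,"roll":0},{"tx":0,"ty":0,"tz":0,"roll":0},{"tx":0,"ty":0,"tz":0,"roll":0},{"tx":0,"ty":0,"tz":0.3,"roll":0},{"tx":0,"ty":0,"tz":0.2,"roll":0},{"tx":0,"ty":0,"tz":0.1,"roll":0},{"tx":0,"ty":0,"tz":0.1,"roll":0},{"tx":0,"ty":0,"tz":0,"roll":0},{"tx":0,"ty":0,"tz":0,"roll":0}]' --jaw 40

```text
time_s: 20.5
tool_pos: [0.4574, -0.3461, -0.0016]
tcp_rot: [-0.0, 0.06, 0.998, -0.0]
force: [0.3, -0.4, 0.4]
grip_width: 0.0791
grasp_force: 0.0
```

Run:
```python
from h import *
tcp(); snap('wrist','w8');snap('scene','s8')
a=cv2.resize(img('w8'),(400,300)); b=cv2.resize(img('s8')[210:330,290:450],(400,300),interpolation=2)
cv2.imwrite('pics/z8.png',np.hstack([a,b]))
```

```text
20.5 [ 0.4574 -0.3461 -0.0016] [-0.      0.0604  0.9982 -0.    ] [ 0.3 -0.4  0.4] 0.07907093937412069 0.0
```

View pics/z8.png

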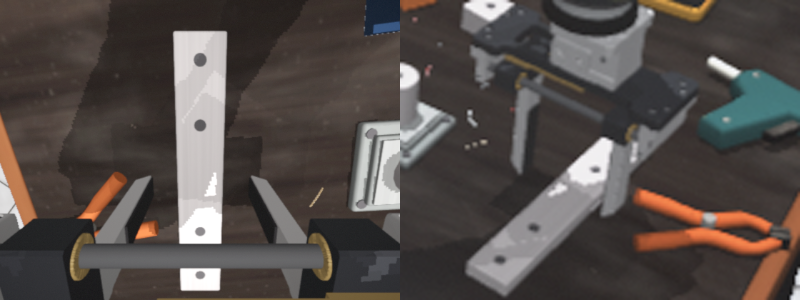

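This changes the reading: the fingers look as if they end above things rather than inside them. In the scene crop the tips are at about (375,295) and (338,279) in full-frame pixels. I work out their true height.

Run:
```python
from h import *
t=np.array([.4574,-.3461]); y=np.array([.12,.993])
for k,(u,v) in {-1:(374.8,295.2),1:(338,278.8)}.items():
    for off in (.0395,.052):
        p=t+k*off*y
        zs=np.linspace(-.02,.08,101); e=[np.hypot(*(proj('s8',[*p,z])-[u,v])) for z in zs]; i=int(np.argmin(e)); print('scene',k,off,p,'z',zs[i],'err px',e[i])
# closed case s6: block grip, tip at crop z6 (605,185)->
u,v=290+205/400*72,180+185/300*54
zs=np.linspace(-.02,.08,101); e=[np.hypot(*(proj('s6',[.67,-.156,z])-[u,v])) for z in zs]; i=int(np.argmin(e)); print('s6',u,v,zs[i],e[i])
u,v=245+185/400*72,185+135/300*54
e=[np.hypot(*(proj('d6',[.67,-.156,z])-[u,v])) for z in zs]; i=int(np.argmin(e)); print('d6',u,v,zs[i],e[i])
```

```text
scene -1 0.0395 [ 0.4527 -0.3853] z 0.02 err px 2.925459079634314
scene -1 0.052 [ 0.4512 -0.3977] z 0.024999999999999998 err px 2.553911873343223
scene 1 0.0395 [ 0.4621 -0.3069] z 0.018 err px 3.040507382449322
scene 1 0.052 [ 0.4636 -0.2945] z 0.013000000000000001 err px 1.8516127674275178
s6 326.9 213.3 0.024999999999999998 1.2307657983314786
d6 278.3 209.3 0.030000000000000002 0.4034331543216253
```

The fingertips are about 20 mm above the reported TCP in every view, so the reported tool point lies beyond the real tips. The fingers merely hovered over the block and the bar. I find the table by touch to fix the offset.

Request:
step_arm --moves '[{"tx":0,"ty":0,"tz":0.4,"roll":0},{"tx":0,"ty":0,"tz":0.4,"roll":0},{"tx":0,"ty":0,"tz":0.4,"roll":0},{"tx":0,"ty":0,"tz":0.2,"roll":0},{"tx":0,"ty":0,"tz":0,"roll":0},{"tx":0,"ty":0,"tz":0,"roll":0}]'

```text
time_s: 21.2
tool_pos: [0.4574, -0.346, -0.0157]
tcp_rot: [-0.0, 0.06, 0.998, 0.0]
force: [0.3, -0.7, -0.6]
grip_width: 0.0793
grasp_force: 0.0
```

Request:
step_arm --moves '[{"tx":0,"ty":0,"tz":0.1,"roll":0},{"tx":0,"ty":0,"tz":0.1,"roll":0},{"tx":0,"ty":0,"tz":0,"roll":0}]'

```text
time_s: 21.5
tool_pos: [0.4574, -0.346, -0.0178]
tcp_rot: [-0.0, 0.06, 0.998, 0.0]
force: [0.1, -0.1, 0.1]
grip_width: 0.0794
grasp_force: 0.0
```

Request:
step_arm --moves '[{"tx":0,"ty":0,"tz":0.1,"roll":0},{"tx":0,"ty":0,"tz":0.1,"roll":0},{"tx":0,"ty":0,"tz":0,"roll":0}]'

```text
time_s: 21.8
tool_pos: [0.4573, -0.346, -0.0198]
tcp_rot: [-0.0, 0.06, 0.998, 0.0]
force: [-0.1, 0.0, 0.3]
grip_width: 0.0794
grasp_force: 0.0
```

Request:
step_arm --moves '[{"tx":0,"ty":0,"tz":0.1,"roll":0},{"tx":0,"ty":0,"tz":0,"roll":0}]'

```text
time_s: 22.0
tool_pos: [0.4574, -0.346, -0.0208]
tcp_rot: [-0.0, 0.06, 0.998, 0.0]
force: [-0.6, -0.0, 0.3]
grip_width: 0.0792
grasp_force: 0.0
```

Request:
step_arm --moves '[{"tx":0,"ty":0,"tz":0.1,"roll":0},{"tx":0,"ty":0,"tz":0,"roll":0}]'

```text
time_s: 22.2
tool_pos: [0.4574, -0.346, -0.0218]
tcp_rot: [-0.0, 0.06, 0.998, 0.0]
force: [-0.2, -0.1, -0.0]
grip_width: 0.079
grasp_force: 0.0
```

Request:
step_arm --moves '[{"tx":0,"ty":0,"tz":0.1,"roll":0},{"tx":0,"ty":0,"tz":0,"roll":0}]'

```text
time_s: 22.4
tool_pos: [0.4573, -0.346, -0.0228]
tcp_rot: [-0.0, 0.06, 0.998, 0.0]
force: [-0.3, -0.6, 1.1]
grip_width: 0.0794
grasp_force: 0.0
```

Request:
step_arm --moves '[{"tx":0,"ty":0,"tz":0.1,"roll":0},{"tx":0,"ty":0,"tz":0,"roll":0}]'

```text
time_s: 22.6
tool_pos: [0.4574, -0.346, -0.0238]
tcp_rot: [-0.0, 0.06, 0.998, 0.0]
force: [-0.1, 0.3, 0.5]
grip_width: 0.0791
grasp_force: 0.0
```

Request:
step_arm --moves '[{"tx":0,"ty":0,"tz":0.1,"roll":0},{"tx":0,"ty":0,"tz":0,"roll":0}]'

```text
time_s: 22.8
tool_pos: [0.4574, -0.346, -0.0248]
tcp_rot: [-0.0, 0.06, 0.998, 0.0]
force: [1.0, 1.0, 1.3]
grip_width: 0.0797
grasp_force: 0.0
```

No clear table contact yet, but the tips are certainly within a few mm of the table, so the offset is at least 25 mm. That explains all the misses. Back to the block, this time about 25 mm deeper.

Request:
step_arm --moves '[{"tx":0,"ty":0,"tz":-2.1,"roll":0},{"tx":0,"ty":0,"tz":-2.6,"roll":0},{"tx":0,"ty":0,"tz":-2.6,"roll":0},{"tx":0,"ty":0,"tz":-2.6,"roll":0},{"tx":0,"ty":0,"tz":-2.6,"roll":0},{"tx":-1.5,"ty":1.7,"tz":0,"roll":0},{"tx":-2,"ty":2.2,"tz":0,"roll":0},{"tx":-2,"ty":2.2,"tz":0,"roll":0},{"tx":-2,"ty":2.2,"tz":0,"roll":0},{"tx":-2,"ty":2.2,"tz":0,"roll":0},{"tx":-2,"ty":2.2,"tz":0,"roll":0},{"tx":-2,"ty":2.2,"tz":0,"roll":0}]' --jaw 90

```text
time_s: 24.0
tool_pos: [0.6102, -0.2135, 0.1003]
tcp_rot: [-0.0, 0.06, 0.998, 0.0]
force: [1.0, -0.8, 0.0]
grip_width: 0.0609
grasp_force: 0.0
```

Request:
step_arm --moves '[{"tx":-2,"ty":2.2,"tz":0,"roll":0},{"tx":-2,"ty":2.2,"tz":0,"roll":0},{"tx":-1.4,"ty":2.1,"tz":0,"roll":0},{"tx":0,"ty":0,"tz":0,"roll":0.127},{"tx":0,"ty":0,"tz":0,"roll":0},{"tx":0,"ty":0,"tz":0,"roll":0},{"tx":0,"ty":0,"tz":0,"roll":0}]'

```text
time_s: 24.7
tool_pos: [0.6706, -0.1569, 0.1005]
tcp_rot: [0.0, 0.123, 0.992, -0.0]
force: [-0.7, -0.6, -0.1]
grip_width: 0.0606
grasp_force: 0.0
```

Run:
```python
from h import *
tcp(); im=snap('wrist','w9').astype(int)
m=(im.min(2)>140)&(im.max(2)-im.min(2)<30)
blobs('w9',m,.03,900)
s=ctrl.sense(); w=s['tcp_rot']; R=Ro.from_quat([w[1],w[2],w[3],w[0]]).as_matrix(); print('tool delta cm',100*R.T@(np.array([.6706,-.1566,-.016])-np.array(s['tool_pos'])))
print(np.degrees(np.arctan2(R[1,1],R[0,1])))
```

```text
24.7 [ 0.6706 -0.1569  0.1005] [ 0.      0.1227  0.9924 -0.    ] [-0.7 -0.6 -0.1] 0.06064200359517343 0.0
[   0    0   56  169 4964] [ 19.3 104.7] rect mm [ 517.3 -340.4] [ 39.7 121.6] 82.9 circ 63.3
[ 169    0  171   34 1835] [246.2  12.7] rect mm [ 510.3 -137.7] [129.3  12. ] 85.9 circ 64.7
[ 257  187   48   50 2234] [280.5 211.8] rect mm [ 668.1 -155.4] [42.1 44.9] 75.9 circ 29.4
[ 167  247   59   93 1970] [192.9 296.9] rect mm [ 725.7 -256.6] [ 23.7 114.1] 51.5 circ 57.5
[ 337  247   60   93 1982] [369.2 296.9] rect mm [766.8 -92.3] [114.  24.] 10.0 circ 57.5
[ 432  265   71   41 1467] [460.5 284.2] rect mm [776.9  -4. ] [39.5 62.6] 5.6 circ 33.4
tool delta cm [ 0.0057  0.0288 11.6466]
75.87722494838398
```

Request:
step_arm --moves '[{"tx":0,"ty":0,"tz":2.2,"roll":0},{"tx":0,"ty":0,"tz":2.5,"roll":0},{"tx":0,"ty":0,"tz":2.5,"roll":0},{"tx":0,"ty":0,"tz":2.2,"roll":0},{"tx":0,"ty":0,"tz":1.2,"roll":0},{"tx":0,"ty":0,"tz":0.6,"roll":0},{"tx":0,"ty":0,"tz":0.4,"roll":0},{"tx":0,"ty":0,"tz":0,"roll":0},{"tx":0,"ty":0,"tz":0,"roll":0}]'

```text
time_s: 25.65
tool_pos: [0.6713, -0.1565, -0.0147]
tcp_rot: [0.001, 0.124, 0.992, -0.0]
force: [-0.1, 0.5, 0.4]
grip_width: 0.0611
grasp_force: 0.0
```

Request:
step_arm --moves '[{"tx":0,"ty":0,"tz":0,"roll":0},{"tx":0,"ty":0,"tz":0,"roll":0},{"tx":0,"ty":0,"tz":0,"roll":0},{"tx":0,"ty":0,"tz":0,"roll":0},{"tx":0,"ty":0,"tz":0,"roll":0},{"tx":0,"ty":0,"tz":0,"roll":0}]' --jaw 200

```text
time_s: 26.25
tool_pos: [0.671, -0.1564, -0.0153]
tcp_rot: [0.0, 0.124, 0.992, -0.0]
force: [-1.7, 0.2, 3.9]
grip_width: 0.042
grasp_force: 25.0
```

Solid grip: 42.0 mm and 25 N. Lift, square up to the base and go to the high pad.

Request:
step_arm --moves '[{"tx":0,"ty":0,"tz":-1.8,"roll":0},{"tx":0,"ty":0,"tz":-2.4,"roll":0},{"tx":0,"ty":0,"tz":-2.4,"roll":0},{"tx":0,"ty":0,"tz":-2.4,"roll":-0.1},{"tx":0,"ty":0,"tz":-2.4,"roll":-0.09},{"tx":1.5,"ty":1,"tz":0,"roll":0},{"tx":2,"ty":1.3,"tz":0,"roll":0},{"tx":2,"ty":1.3,"tz":0,"roll":0},{"tx":2,"ty":1.3,"tz":0,"roll":0},{"tx":2,"ty":1.3,"tz":0,"roll":0},{"tx":2,"ty":1.3,"tz":0,"roll":0},{"tx":2,"ty":1.3,"tz":0,"roll":0}]'

```text
time_s: 27.45
tool_pos: [0.5404, -0.0602, 0.0993]
tcp_rot: [0.0, 0.029, 1.0, -0.0]
force: [0.8, -0.2, -0.6]
grip_width: 0.0417
grasp_force: 25.0
```

Request:
step_arm --moves '[{"tx":2,"ty":1.3,"tz":0,"roll":0},{"tx":2,"ty":1.3,"tz":0,"roll":0},{"tx":1.7,"ty":1.0,"tz":0,"roll":0},{"tx":1,"ty":0.7,"tz":0,"roll":0},{"tx":0,"ty":0,"tz":0,"roll":0},{"tx":0,"ty":0,"tz":0,"roll":0}]'

```text
time_s: 28.05
tool_pos: [0.4774, -0.0141, 0.0989]
tcp_rot: [0.0, 0.029, 1.0, -0.0]
force: [-0.1, -0.6, -0.1]
grip_width: 0.0418
grasp_force: 25.0
```

```bash
cat >> h.py <<'E'
def delta(x,y,z):
    s=ctrl.sense(); w=s['tcp_rot']; R=Ro.from_quat([w[1],w[2],w[3],w[0]]).as_matrix(); print('tool delta cm',100*R.T@(np.array([x,y,z])-np.array(s['tool_pos'])),'yang',np.degrees(np.arctan2(R[1,1],R[0,1])))
E
python3 - <<'E'
from h import *
tcp(); delta(.4763,-.0145,.0217)
print(proj('w4',[.468,-.164,.066]), 'round expected in w4 vs seen ~(152,204)')
print(proj('w7',[.468,-.164,.066]))
E
```

```text
28.05 [ 0.4774 -0.0141  0.0989] [ 0.0005  0.0288  0.9996 -0.0001] [-0.1 -0.6 -0.1] 0.04180693760881743 24.99966412782669
tool delta cm [ 0.1117 -0.041   7.7161] yang 86.69659939535465
[151.044 204.548] round expected in w4 vs seen ~(152,204)
[467.8373 191.255 ]
```

Request:
step_arm --moves '[{"tx":0.1,"ty":0,"tz":2,"roll":0},{"tx":0,"ty":0,"tz":2.2,"roll":0},{"tx":0,"ty":0,"tz":1.8,"roll":0},{"tx":0,"ty":0,"tz":0.9,"roll":0},{"tx":0,"ty":0,"tz":0.5,"roll":0},{"tx":0,"ty":0,"tz":0.2,"roll":0},{"tx":0,"ty":0,"tz":0.1,"roll":0},{"tx":0,"ty":0,"tz":0.1,"roll":0},{"tx":0,"ty":0,"tz":0,"roll":0},{"tx":0,"ty":0,"tz":0,"roll":0}]'

```text
time_s: 29.05
tool_pos: [0.4759, -0.0139, 0.0207]
tcp_rot: [0.0, 0.029, 1.0, -0.0]
force: [0.7, 0.2, -1.7]
grip_width: 0.042
grasp_force: 25.0
```

Request:
step_arm --moves '[{"tx":0,"ty":0,"tz":0.1,"roll":0},{"tx":0,"ty":0,"tz":0.05,"roll":0},{"tx":0,"ty":0,"tz":0,"roll":0},{"tx":0,"ty":0,"tz":0,"roll":0}]'

```text
time_s: 29.45
tool_pos: [0.4761, -0.0139, 0.0205]
tcp_rot: [0.0, 0.029, 1.0, -0.0]
force: [-11.0, 0.7, 23.7]
grip_width: 0.0418
grasp_force: 25.0
```

Contact. Release, lift, and head towards the bar.

Request:
step_arm --moves '[{"tx":0,"ty":0,"tz":-0.1,"roll":0},{"tx":0,"ty":0,"tz":0,"roll":0},{"tx":0,"ty":0,"tz":0,"roll":0},{"tx":0,"ty":0,"tz":0,"roll":0},{"tx":0,"ty":0,"tz":0,"roll":0}]' --jaw 90

```text
time_s: 29.95
tool_pos: [0.4757, -0.0139, 0.0197]
tcp_rot: [-0.0, 0.029, 1.0, 0.0]
force: [-0.7, 0.3, -0.3]
grip_width: 0.061
grasp_force: 0.0
```

Request:
step_arm --moves '[{"tx":0,"ty":0,"tz":-1.5,"roll":0},{"tx":0,"ty":0,"tz":-2.4,"roll":0},{"tx":0,"ty":0,"tz":-2.4,"roll":0},{"tx":0,"ty":0,"tz":-2.4,"roll":0},{"tx":0,"ty":-1.5,"tz":-2.4,"roll":0},{"tx":0,"ty":-2.2,"tz":-2.4,"roll":0},{"tx":0,"ty":-2.4,"tz":-2.0,"roll":0},{"tx":0,"ty":-2.4,"tz":0,"roll":0},{"tx":0,"ty":-2.4,"tz":0,"roll":0},{"tx":0,"ty":-2.4,"tz":0,"roll":0},{"tx":0,"ty":-2.4,"tz":0,"roll":0},{"tx":0,"ty":-2.4,"tz":0,"roll":0}]'

```text
time_s: 31.15
tool_pos: [0.4651, -0.1955, 0.1747]
tcp_rot: [-0.0, 0.029, 1.0, 0.0]
force: [0.2, 0.9, -0.5]
grip_width: 0.0606
grasp_force: 0.0
```

Request:
step_arm --moves '[{"tx":0,"ty":-2.4,"tz":0,"roll":0},{"tx":0,"ty":-2.4,"tz":0,"roll":0},{"tx":0,"ty":-2.4,"tz":0,"roll":0},{"tx":0,"ty":-2.4,"tz":0,"roll":0},{"tx":0,"ty":-2.4,"tz":0,"roll":0},{"tx":0,"ty":-1.5,"tz":0,"roll":0},{"tx":0,"ty":0,"tz":0,"roll":0},{"tx":0,"ty":0,"tz":0,"roll":0}]'

```text
time_s: 31.95
tool_pos: [0.4575, -0.3288, 0.1746]
tcp_rot: [-0.0, 0.029, 1.0, 0.0]
force: [-0.4, 0.1, -0.3]
grip_width: 0.0608
grasp_force: 0.0
```

Run:
```python
from h import *
tcp(); im=snap('wrist','w10').astype(int); snap('scene','s10'); snap('side','d10')
m=(im.min(2)>150)&(im.max(2)-im.min(2)<30)
blobs('w10',m,.014,800)
delta(.458,-.3458,-.021)
def crop(f,u,v,w,h,W,H): 
    return cv2.resize(img(f)[v:v+h,u:u+w],(W,H),interpolation=cv2.INTER_CUBIC)
for f in('s10','d10'):print(proj(f,[.4763,-.0145,.066]),proj(f,[.468,-.164,.066]))
cv2.imwrite('pics/z10.png',np.vstack([np.hstack([cv2.resize(img('w10'),(400,300)),crop('s10',210,190,120,90,400,300)]),np.hstack([crop('d10',290,190,120,90,400,300),np.zeros((300,400,3),np.uint8)])]))
```

```text
31.95 [ 0.4575 -0.3288  0.1746] [-0.0001  0.029   0.9996  0.0002] [-0.4  0.1 -0.3] 0.06080898664502012 0.0
[   0    0   44   48 1302] [15.7 17.7] rect mm [ 259.9 -581.6] [30.7 59.6] 41.8 circ 30.2
[  13    0  158  126 6243] [68.9 45.4] rect mm [ 282.4 -512.5] [104.8 145.4] 48.3 circ 84.9
[ 423   45   39   32 1098] [441.6  60.6] rect mm [ 328.5 -153.9] [38.1 28.9] 89.4 circ 22.5
[    0    52   136   289 25761] [ 54.6 205.9] rect mm [ 466.2 -604.5] [342.4 168.8] 0.0 circ 174.5
[ 245   81   45  208 6885] [265.7 183.3] rect mm [ 458.  -345.5] [ 40.5 239.9] 83.0 circ 121.1
[ 384  157  176   70 8837] [470.4 191. ] rect mm [ 470.6 -102.7] [207.   80.9] 86.7 circ 110.5
tool delta cm [-0.1276 -1.7317 19.5971] yang 86.74123266085788
[238.9151 217.3117] [288.5819 239.2446]
[325.6003 229.9273] [356.2562 208.0609]
```

View pics/z10.png

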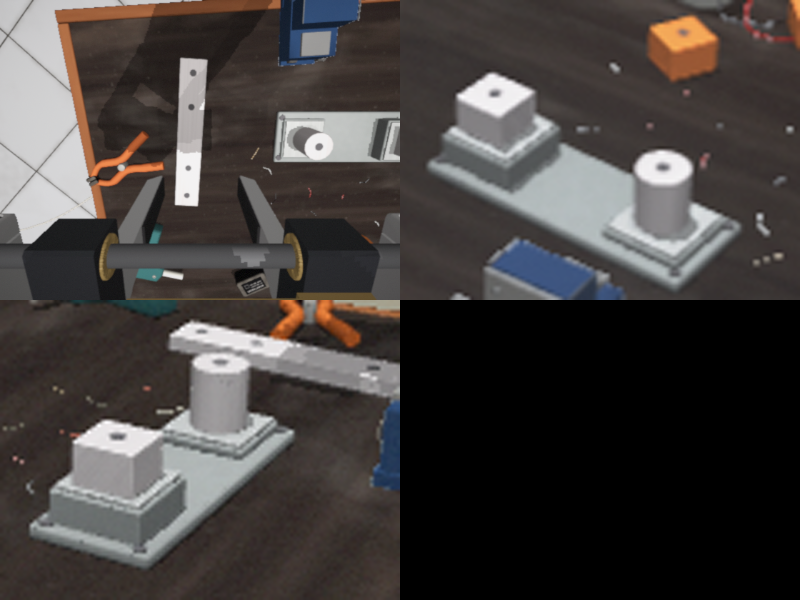

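Both risers stand centred: square at (497,95) and round at (662,165) in the scene crop, and likewise in the side crop. The bar is at (0.458, −0.3457) with its width axis at 83°. Now I grip it.

Request:
step_arm --moves '[{"tx":-0.1,"ty":-1.7,"tz":1.5,"roll":0},{"tx":0,"ty":0,"tz":2.4,"roll":0.065},{"tx":0,"ty":0,"tz":2.5,"roll":0},{"tx":0,"ty":0,"tz":2.5,"roll":0},{"tx":0,"ty":0,"tz":2.5,"roll":0},{"tx":0,"ty":0,"tz":2.5,"roll":0},{"tx":0,"ty":0,"tz":2.2,"roll":0},{"tx":0,"ty":0,"tz":1.8,"roll":0},{"tx":0,"ty":0,"tz":1.0,"roll":0},{"tx":0,"ty":0,"tz":0.6,"roll":0},{"tx":0,"ty":0,"tz":0.2,"roll":0},{"tx":0,"ty":0,"tz":0,"roll":0}]'

```text
time_s: 33.3
tool_pos: [0.4578, -0.3465, -0.0216]
tcp_rot: [0.0, 0.061, 0.998, -0.0]
force: [-0.5, -0.1, 0.4]
grip_width: 0.0608
grasp_force: 0.0
```

Request:
step_arm --moves '[{"tx":0,"ty":0,"tz":0,"roll":0},{"tx":0,"ty":0,"tz":0,"roll":0},{"tx":0,"ty":0,"tz":0,"roll":0},{"tx":0,"ty":0,"tz":0,"roll":0},{"tx":0,"ty":0,"tz":0,"roll":0},{"tx":0,"ty":0,"tz":0,"roll":0}]' --jaw 200 --squeeze 40

```text
time_s: 33.9
tool_pos: [0.4576, -0.3465, -0.0218]
tcp_rot: [0.0, 0.061, 0.998, -0.0]
force: [-1.8, 1.3, 5.8]
grip_width: 0.0393
grasp_force: 40.0
```

Request:
step_arm --moves '[{"tx":0,"ty":0,"tz":-1.5,"roll":0},{"tx":0,"ty":0,"tz":-2.2,"roll":0},{"tx":0,"ty":0,"tz":-2.2,"roll":0},{"tx":0,"ty":0,"tz":-2.2,"roll":0},{"tx":0,"ty":0,"tz":-2.2,"roll":0},{"tx":0,"ty":0,"tz":-2.2,"roll":0},{"tx":0,"ty":0,"tz":-2.2,"roll":0},{"tx":0,"ty":0,"tz":-1.8,"roll":0.1},{"tx":0,"ty":0,"tz":0,"roll":0.12},{"tx":0,"ty":0,"tz":0,"roll":0.12},{"tx":0,"ty":0,"tz":0,"roll":0.12},{"tx":0,"ty":0,"tz":0,"roll":0.12}]'

```text
time_s: 35.1
tool_pos: [0.4573, -0.3462, 0.1434]
tcp_rot: [-0.0, 0.347, 0.938, 0.0]
force: [0.8, 0.4, -3.5]
grip_width: 0.0389
grasp_force: 40.0
```

Request:
step_arm --moves '[{"tx":0,"ty":0,"tz":0,"roll":0.12},{"tx":0,"ty":0,"tz":0,"roll":0.12},{"tx":0,"ty":0,"tz":0,"roll":0.12},{"tx":0,"ty":0,"tz":0,"roll":0.12},{"tx":0,"ty":0,"tz":0,"roll":0.12},{"tx":0,"ty":0,"tz":0,"roll":0.12},{"tx":0,"ty":0,"tz":0,"roll":0.12},{"tx":0,"ty":0,"tz":0,"roll":0.084},{"tx":0,"ty":0,"tz":0,"roll":0},{"tx":0,"ty":0,"tz":0,"roll":0}]'

```text
time_s: 36.1
tool_pos: [0.4574, -0.3462, 0.1431]
tcp_rot: [-0.0, 0.726, 0.688, -0.0]
force: [0.5, -0.1, -2.8]
grip_width: 0.0394
grasp_force: 40.0
```

Run:
```python
from h import *
tcp(); delta(.4722,-.0894,.0442)
```

```text
36.1 [ 0.4574 -0.3462  0.1431] [-0.0001  0.7257  0.688  -0.    ] [ 0.5 -0.1 -2.8] 0.03939490185109483 39.998992681503296
tool delta cm [25.7265  0.1122  9.897 ] yang -3.058034562807708
```

Request:
step_arm --moves '[{"tx":1.5,"ty":0,"tz":0,"roll":0},{"tx":2.2,"ty":0,"tz":0,"roll":0},{"tx":2.5,"ty":0.1,"tz":0,"roll":0},{"tx":2.5,"ty":0,"tz":0,"roll":0},{"tx":2.5,"ty":0,"tz":0,"roll":0},{"tx":2.5,"ty":0,"tz":0,"roll":0},{"tx":2.5,"ty":0,"tz":0,"roll":0},{"tx":2.5,"ty":0,"tz":0,"roll":0},{"tx":2.5,"ty":0,"tz":0,"roll":0},{"tx":2.3,"ty":0,"tz":0,"roll":0},{"tx":1.5,"ty":0,"tz":0,"roll":0},{"tx":0.7,"ty":0,"tz":0,"roll":0}]'

```text
time_s: 37.3
tool_pos: [0.4726, -0.088, 0.143]
tcp_rot: [-0.0, 0.726, 0.688, 0.0]
force: [-0.3, 0.2, -2.7]
grip_width: 0.0395
grasp_force: 40.0
```

Request:
step_arm --moves '[{"tx":0,"ty":0,"tz":0,"roll":0},{"tx":0,"ty":0,"tz":1.8,"roll":0},{"tx":0,"ty":0,"tz":2.2,"roll":0},{"tx":0,"ty":0,"tz":2.0,"roll":0},{"tx":0,"ty":0,"tz":1.5,"roll":0},{"tx":0,"ty":0,"tz":1.0,"roll":0},{"tx":0,"ty":0,"tz":0.6,"roll":0},{"tx":0,"ty":0,"tz":0,"roll":0},{"tx":0,"ty":0,"tz":0,"roll":0}]'

```text
time_s: 38.2
tool_pos: [0.4732, -0.09, 0.0524]
tcp_rot: [0.0, 0.727, 0.687, 0.0]
force: [-0.3, 0.5, -2.2]
grip_width: 0.0398
grasp_force: 40.0
```

Run:
```python
from h import *
tcp(); delta(.4722,-.0894,.0442)
```

```text
38.2 [ 0.4732 -0.09    0.0524] [0.0003 0.7266 0.687  0.0002] [-0.3  0.5 -2.2] 0.039829066316453964 39.99884784221649
tool delta cm [ 0.0573 -0.1035  0.8192] yang -3.2102885609337504
```

Request:
step_arm --moves '[{"tx":0,"ty":-0.1,"tz":0.2,"roll":0},{"tx":0,"ty":0,"tz":0.2,"roll":0},{"tx":0,"ty":0,"tz":0.2,"roll":0},{"tx":0,"ty":0,"tz":0.1,"roll":0},{"tx":0,"ty":0,"tz":0,"roll":0},{"tx":0,"ty":0,"tz":0,"roll":0}]'

```text
time_s: 38.8
tool_pos: [0.4719, -0.0898, 0.0449]
tcp_rot: [0.0, 0.727, 0.687, 0.0]
force: [-0.6, 0.1, -3.6]
grip_width: 0.0395
grasp_force: 40.0
```

Request:
step_arm --moves '[{"tx":0,"ty":0,"tz":0.1,"roll":0},{"tx":0,"ty":0,"tz":0,"roll":0},{"tx":0,"ty":0,"tz":0,"roll":0}]'

```text
time_s: 39.1
tool_pos: [0.472, -0.0898, 0.0441]
tcp_rot: [0.0, 0.727, 0.687, 0.0]
force: [-2.2, 0.2, 3.7]
grip_width: 0.0396
grasp_force: 40.0
```

Request:
step_arm --moves '[{"tx":0,"ty":0,"tz":0,"roll":0},{"tx":0,"ty":0,"tz":0,"roll":0},{"tx":0,"ty":0,"tz":0,"roll":0},{"tx":0,"ty":0,"tz":0,"roll":0},{"tx":0,"ty":0,"tz":0,"roll":0},{"tx":0,"ty":0,"tz":-1,"roll":0},{"tx":0,"ty":0,"tz":-2,"roll":0},{"tx":0,"ty":0,"tz":-2.4,"roll":0},{"tx":0,"ty":0,"tz":-2.4,"roll":0},{"tx":0,"ty":0,"tz":-2.4,"roll":0},{"tx":1.5,"ty":0,"tz":-1.5,"roll":0}]' --jaw 90

```text
time_s: 40.2
tool_pos: [0.4731, -0.0756, 0.1634]
tcp_rot: [0.001, 0.727, 0.687, 0.001]
force: [0.1, -0.2, -0.7]
grip_width: 0.0607
grasp_force: 0.0
```

Request:
step_arm --moves '[{"tx":2.5,"ty":0,"tz":0,"roll":-0.12},{"tx":2.5,"ty":0,"tz":0,"roll":0},{"tx":2.5,"ty":0,"tz":0,"roll":0},{"tx":2.5,"ty":0,"tz":0,"roll":0},{"tx":2.5,"ty":0,"tz":0,"roll":0},{"tx":2.5,"ty":0,"tz":0,"roll":0},{"tx":2.5,"ty":0,"tz":0,"roll":0},{"tx":0,"ty":0,"tz":0,"roll":-0.14},{"tx":0,"ty":0,"tz":0,"roll":-0.14},{"tx":0,"ty":0,"tz":0,"roll":-0.14},{"tx":0,"ty":0,"tz":0,"roll":-0.14},{"tx":0,"ty":0,"tz":0,"roll":-0.14}]'

```text
time_s: 41.4
tool_pos: [0.4645, 0.0999, 0.1616]
tcp_rot: [0.0, 0.39, 0.921, 0.0]
force: [0.3, 0.6, 0.1]
grip_width: 0.0608
grasp_force: 0.0
```

Request:
step_arm --moves '[{"tx":0,"ty":0,"tz":0,"roll":-0.14},{"tx":0,"ty":0,"tz":0,"roll":-0.14},{"tx":0,"ty":0,"tz":0,"roll":-0.14},{"tx":0,"ty":0,"tz":0,"roll":-0.14},{"tx":0,"ty":0,"tz":0,"roll":-0.1},{"tx":0,"ty":0,"tz":0,"roll":0},{"tx":0,"ty":0,"tz":0,"roll":0}]'

```text
time_s: 42.1
tool_pos: [0.4645, 0.0999, 0.1613]
tcp_rot: [0.0, 0.075, 0.997, 0.0]
force: [0.1, 0.0, 0.8]
grip_width: 0.0607
grasp_force: 0.0
```

Run:
```python
from h import *
tcp(); im=snap('wrist','w11').astype(int); snap('scene','s11');snap('side','d11')
for t in (110,150):
  print(t); blobs('w11',(im.min(2)>t)&(im.max(2)-im.min(2)<35),.035,800)
print('blue'); blobs('w11',(im[...,2]>im[...,0]+40),.035,80)
def crop(f,u,v,w,h,W,H): 
    return cv2.resize(img(f)[v:v+h,u:u+w],(W,H),interpolation=cv2.INTER_CUBIC)
cv2.imwrite('pics/z11.png',np.vstack([np.hstack([cv2.resize(img('w11'),(400,300)),crop('s11',210,180,120,90,400,300)]),np.hstack([crop('d11',290,170,160,120,400,300),np.zeros((300,400,3),np.uint8)])]))
```

```text
42.1 [0.4645 0.0999 0.1613] [0.0002 0.0749 0.9972 0.0001] [0.1 0.  0.8] 0.06066570095308723 0.0
110
[   0    0  159   30 3014] [63.5 10.3] rect mm [268.1 -52.9] [143.6  23.1] 81.4 circ 72.0
[ 383   16   29  280 6350] [398.3 150.7] rect mm [454.1 224.6] [ 22.9 284.4] 88.3 circ 142.4
[375  28  12 256 876] [380.7 150.7] rect mm [448.3 207.1] [  3.5 259.7] 88.4 circ 129.8
[   9  184  194   42 2855] [ 81.7 202.2] rect mm [443.8 -79.8] [204.6  33.9] 86.8 circ 102.5
[   0  216  212   59 8380] [103.5 245.2] rect mm [ 486.4 -101.4] [240.   47.2] 86.8 circ 121.5
150
[   0    0  117   29 2527] [51.7 11. ] rect mm [264.9 -71. ] [106.1  22.3] 81.4 circ 53.4
[ 384   16   28  280 6120] [398.4 150.9] rect mm [454.1 224.6] [ 22.1 283.5] 88.4 circ 141.9
[  14  189  124   21 1287] [ 87.1 199.3] rect mm [ 434.8 -111.9] [128.2  16.4] 87.0 circ 64.4
[   0  218  212   57 7898] [101.7 245.7] rect mm [ 486.6 -101.5] [239.9  45.8] 86.8 circ 120.2
blue
[374   3  36  23 401] [392.   11.3] rect mm [307.4 224.7] [12.7 32.2] 8.9 circ 16.6
[  0 125  26   9 121] [ 13.9 129.1] rect mm [ 354.4 -150.4] [ 5.2 25.9] 0.3 circ 13.0
[384 285  29  20 207] [398.6 297.4] rect mm [597.6 214.5] [38.3 18.1] 57.4 circ 19.3
```

Run:
```python
from h import *
im=img('w11')[:,:,::-1].astype(int)
for t in (110,150,190):
  m=(im.min(2)>t)&(im.max(2)-im.min(2)<35); m[:,240:]=0; blobs('w11',m,.08,3000)
print(proj('w11',[.4722,-.0894,.08]))
delta(.4541,.2246,-.015)
```

```text
[   0    0  159   30 3014] [63.5 10.3] rect mm [283.7 -30.4] [124.2  20. ] 81.4 circ 62.3
[   0  216  212   59 8380] [103.5 245.2] rect mm [472.5 -72.4] [207.6  40.9] 86.8 circ 105.1
[   0  218  212   57 7898] [101.7 245.7] rect mm [472.7 -72.5] [207.4  39.6] 86.8 circ 104.0
[   0  225  150   49 5079] [ 67.6 249.1] rect mm [ 471.  -102.7] [146.2  38.7] 86.8 circ 73.1
[ 82.778  247.9527]
tool delta cm [ 2.8802 12.1818 17.6023] yang 81.48017742992617
```

View pics/z11.png

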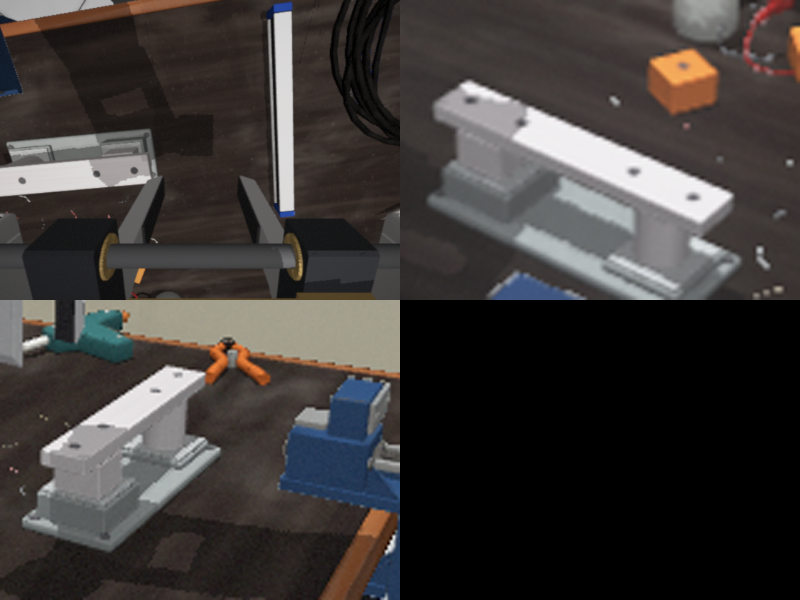

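The bar lies level across both risers (scene crop (520,115)–(690,195)) and is in line at 86.8°. The level is at (283,110) in the wrist view, with the cables at (370,60) clear. Going to the level.

Request:
step_arm --moves '[{"tx":0.5,"ty":1.7,"tz":0,"roll":0},{"tx":0.5,"ty":2.1,"tz":0,"roll":0},{"tx":0.5,"ty":2.1,"tz":0,"roll":0},{"tx":0.5,"ty":2.1,"tz":0,"roll":0},{"tx":0.5,"ty":2.1,"tz":0,"roll":0},{"tx":0.4,"ty":2.1,"tz":0,"roll":0},{"tx":0,"ty":0,"tz":0,"roll":-0.12},{"tx":0,"ty":0,"tz":2,"roll":0},{"tx":0,"ty":0,"tz":2.4,"roll":0},{"tx":0,"ty":0,"tz":2.4,"roll":0},{"tx":0,"ty":0,"tz":1.2,"roll":0},{"tx":0,"ty":0,"tz":0,"roll":0}]'

```text
time_s: 43.45
tool_pos: [0.453, 0.2245, 0.0797]
tcp_rot: [-0.001, 0.014, 1.0, -0.0]
force: [0.4, -0.2, 0.1]
grip_width: 0.0606
grasp_force: 0.0
```

Run:
```python
from h import *
tcp(); im=snap('wrist','w12').astype(int)
m=(im.min(2)>150)&(im.max(2)-im.min(2)<35); blobs('w12',m,.035,2000)
delta(.4541,.2246,-.015)
```

```text
43.45 [0.453  0.2245 0.0797] [-0.0012  0.0138  0.9999 -0.0005] [ 0.4 -0.2  0.1] 0.06061602658790312 0.0
[ 264   29   32  313 9042] [279.6 178.2] rect mm [438.1 225.1] [ 22.9 251.8] 88.4 circ 126.2
tool delta cm [-0.049 -0.014  9.597] yang 88.43292408461558
```

Request:
step_arm --moves '[{"tx":-0.1,"ty":0,"tz":2,"roll":0},{"tx":0,"ty":0,"tz":2.2,"roll":0},{"tx":0,"ty":0,"tz":2.2,"roll":0},{"tx":0,"ty":0,"tz":1.6,"roll":0},{"tx":0,"ty":0,"tz":1.0,"roll":0},{"tx":0,"ty":0,"tz":0.5,"roll":0},{"tx":0,"ty":0,"tz":0,"roll":0},{"tx":0,"ty":0,"tz":0,"roll":0}]'

```text
time_s: 44.3
tool_pos: [0.4552, 0.225, -0.0133]
tcp_rot: [0.001, 0.013, 1.0, 0.0]
force: [0.1, -0.4, 0.0]
grip_width: 0.0607
grasp_force: 0.0
```

Request:
step_arm --moves '[{"tx":0,"ty":0,"tz":0,"roll":0},{"tx":0,"ty":0,"tz":0,"roll":0},{"tx":0,"ty":0,"tz":0,"roll":0},{"tx":0,"ty":0,"tz":0,"roll":0},{"tx":0,"ty":0,"tz":0,"roll":0},{"tx":0,"ty":0,"tz":0,"roll":0},{"tx":0,"ty":0,"tz":0,"roll":0}]' --jaw 235 --squeeze 40

```text
time_s: 45.0
tool_pos: [0.4547, 0.2247, -0.0141]
tcp_rot: [0.0, 0.013, 1.0, -0.0]
force: [-0.5, -1.7, 1.7]
grip_width: 0.0234
grasp_force: 40.0
```

Request:
step_arm --moves '[{"tx":0,"ty":0,"tz":-1.5,"roll":0},{"tx":0,"ty":0,"tz":-2.2,"roll":0},{"tx":0,"ty":0,"tz":-2.4,"roll":0},{"tx":0,"ty":0,"tz":-2.4,"roll":0},{"tx":0,"ty":0,"tz":-2.4,"roll":0},{"tx":0,"ty":0,"tz":-2.4,"roll":0},{"tx":0,"ty":-1.5,"tz":-1.7,"roll":0},{"tx":0,"ty":-2.2,"tz":0,"roll":0},{"tx":0,"ty":-2.4,"tz":0,"roll":0},{"tx":0,"ty":-2.4,"tz":0,"roll":0},{"tx":0,"ty":-2.2,"tz":0,"roll":0},{"tx":0,"ty":-1.3,"tz":0,"roll":0.08}]'

```text
time_s: 46.2
tool_pos: [0.4511, 0.1035, 0.1355]
tcp_rot: [-0.0, 0.054, 0.999, -0.0]
force: [0.4, -0.3, -2.5]
grip_width: 0.0235
grasp_force: 40.0
```

Request:
step_arm --moves '[{"tx":0,"ty":0,"tz":0,"roll":0.13},{"tx":0,"ty":0,"tz":0,"roll":0.13},{"tx":0,"ty":0,"tz":0,"roll":0.13},{"tx":0,"ty":0,"tz":0,"roll":0.13},{"tx":0,"ty":0,"tz":0,"roll":0.13},{"tx":0,"ty":0,"tz":0,"roll":0.13},{"tx":0,"ty":0,"tz":0,"roll":0.13},{"tx":0,"ty":0,"tz":0,"roll":0.13},{"tx":0,"ty":0,"tz":0,"roll":0.13},{"tx":0,"ty":0,"tz":0,"roll":0.13},{"tx":0,"ty":0,"tz":0,"roll":0.13},{"tx":0,"ty":0,"tz":0,"roll":0.09}]'

```text
time_s: 47.4
tool_pos: [0.4512, 0.1048, 0.1355]
tcp_rot: [-0.0, 0.728, 0.685, -0.0]
force: [-0.6, 0.1, -2.7]
grip_width: 0.0236
grasp_force: 40.0
```

Run:
```python
from h import *
tcp(); delta(.4722,-.0894,.0665)
```

```text
47.4 [0.4512 0.1048 0.1355] [-0.0003  0.7284  0.6852 -0.0003] [-0.6  0.1 -2.7] 0.02360515957961692 39.99708116054535
tool delta cm [-19.2578   3.2912   6.8949] yang -3.502608438216599
```

Request:
step_arm --moves '[{"tx":-1.5,"ty":0.3,"tz":0,"roll":0},{"tx":-2.2,"ty":0.5,"tz":0,"roll":0},{"tx":-2.4,"ty":0.5,"tz":0,"roll":0},{"tx":-2.4,"ty":0.5,"tz":0,"roll":0},{"tx":-2.4,"ty":0.5,"tz":0,"roll":0},{"tx":-2.4,"ty":0.5,"tz":0,"roll":0},{"tx":-2.4,"ty":0.3,"tz":0,"roll":0},{"tx":-2.2,"ty":0.2,"tz":0,"roll":0},{"tx":-1.3,"ty":0,"tz":0,"roll":0},{"tx":0,"ty":0,"tz":0,"roll":0},{"tx":0,"ty":0,"tz":0,"roll":0}]'

```text
time_s: 48.5
tool_pos: [0.4735, -0.0883, 0.1357]
tcp_rot: [-0.0, 0.727, 0.687, -0.0]
force: [-0.6, -0.6, -3.1]
grip_width: 0.0233
grasp_force: 40.0
```

Request:
step_arm --moves '[{"tx":0,"ty":0,"tz":1.5,"roll":0},{"tx":0,"ty":0,"tz":1.8,"roll":0},{"tx":0,"ty":0,"tz":1.5,"roll":0},{"tx":0,"ty":0,"tz":1.0,"roll":0},{"tx":0,"ty":0,"tz":0.5,"roll":0},{"tx":0,"ty":0,"tz":0.2,"roll":0},{"tx":0,"ty":0,"tz":0,"roll":0},{"tx":0,"ty":0,"tz":0,"roll":0}]'

```text
time_s: 49.3
tool_pos: [0.474, -0.0888, 0.0714]
tcp_rot: [0.0, 0.727, 0.687, 0.0]
force: [0.7, -0.3, -2.7]
grip_width: 0.0235
grasp_force: 40.0
```

Run:
```python
from h import *
tcp(); delta(.4722,-.0894,.0659)
```

```text
49.3 [ 0.474  -0.0888  0.0714] [0.0004 0.7266 0.687  0.0002] [ 0.7 -0.3 -2.7] 0.023476363570178387 39.99850273132324
tool delta cm [-0.0736 -0.1753  0.5486] yang -3.2068418640458836
```

Request:
step_arm --moves '[{"tx":-0.1,"ty":-0.2,"tz":0.2,"roll":0},{"tx":0,"ty":0,"tz":0.2,"roll":0},{"tx":0,"ty":0,"tz":0.1,"roll":0},{"tx":0,"ty":0,"tz":0,"roll":0},{"tx":0,"ty":0,"tz":0,"roll":0}]'

```text
time_s: 49.8
tool_pos: [0.4717, -0.0897, 0.0659]
tcp_rot: [0.0, 0.727, 0.687, 0.0]
force: [-0.3, 0.3, -2.0]
grip_width: 0.0238
grasp_force: 40.0
```

Request:
step_arm --moves '[{"tx":0,"ty":0,"tz":0.05,"roll":0},{"tx":0,"ty":0,"tz":0,"roll":0},{"tx":0,"ty":0,"tz":0,"roll":0}]'

```text
time_s: 50.1
tool_pos: [0.4717, -0.0897, 0.0658]
tcp_rot: [0.0, 0.727, 0.687, 0.0]
force: [-3.2, 0.2, 5.2]
grip_width: 0.0238
grasp_force: 40.0
```

Contact. Release, let it settle, and lift clear.

Request:
step_arm --moves '[{"tx":0,"ty":0,"tz":0,"roll":0},{"tx":0,"ty":0,"tz":0,"roll":0},{"tx":0,"ty":0,"tz":0,"roll":0},{"tx":0,"ty":0,"tz":0,"roll":0},{"tx":0,"ty":0,"tz":0,"roll":0},{"tx":0,"ty":0,"tz":-1,"roll":0},{"tx":0,"ty":0,"tz":-2,"roll":0},{"tx":0,"ty":0,"tz":-2.2,"roll":0},{"tx":0,"ty":0,"tz":-2.2,"roll":0},{"tx":0,"ty":0,"tz":-2.0,"roll":0},{"tx":0,"ty":0,"tz":0,"roll":0},{"tx":0,"ty":0,"tz":0,"roll":0}]' --jaw 120

```text
time_s: 51.3
tool_pos: [0.4716, -0.0896, 0.1593]
tcp_rot: [0.0, 0.727, 0.687, 0.0]
force: [-0.6, -0.3, -0.2]
grip_width: 0.0501
grasp_force: 0.0
```

Run:
```python
from h import *
tcp(); s=snap('scene','s13').astype(int); d=snap('side','d13').astype(int)
w=snap('wrist','w13').astype(int)
# level top centre/ends expected vs blue caps seen
dd=np.array([.055,.9985]); c=np.array([.4722,-.0894])
for f,im in(('s13',s),('d13',d),('w13',w)):
    for k in(1,-1): print(f,'cap expected',proj(f,[*(c+k*.146*dd),.0975]))
    b=((im[...,2]>im[...,0]+50)&(im[...,2]>im[...,1]+30)).astype(np.uint8)
    n,l,st,ce=cv2.connectedComponentsWithStats(b)
    for i in range(1,n):
        if st[i,4]>15: print('  blue',st[i],ce[i].round(1))
```

```text
51.3 [ 0.4716 -0.0896  0.1593] [0.0002 0.7266 0.687  0.0001] [-0.6 -0.3 -0.2] 0.05007108499541403 0.0
s13 cap expected [216.7918 197.2825]
s13 cap expected [315.3694 239.4223]
  blue [159 126  17  10  29] [168.3 130.3]
  blue [111 134  30  19 106] [128.8 142.7]
  blue [212 190   8  15  43] [214.4 195.2]
  blue [312 231   8  18  80] [314.7 238.3]
  blue [238 262  29  17 243] [252.3 270.4]
  blue [269 276   7   9  37] [271.3 279.2]
  blue [218 281  30  18 273] [232.4 289.8]
  blue [252 289   9   5  16] [255.7 291.3]
  blue [223 307  11   9  48] [227.2 311.4]
  blue [248 307   5   9  21] [249.7 311.1]
d13 cap expected [308.4275 227.2161]
d13 cap expected [369.3315 186.7969]
  blue [166 157   3   9  19] [167.  161.3]
  blue [365 180  10  15  41] [371.9 185.3]
  blue [402 202  61  57 769] [430.3 231.1]
  blue [458 207  19  14 153] [467.1 212.3]
  blue [302 218  12  20 217] [307.5 227.7]
  blue [458 229  12  10  48] [463.6 235.4]
  blue [472 231   6  11  41] [474.2 235.1]
  blue [447 260   6  15  35] [450.1 267.9]
  blue [445 275   7  16  42] [447.8 282.4]
  blue [437 280   7   6  17] [440.2 283.1]
  blue [  0 383  12  30 233] [  4.6 398.9]
w13 cap expected [282.8826  28.0461]
w13 cap expected [282.6773 361.334 ]
  blue [265   9  35  16 556] [282.   16.5]
  blue [180 256  11  38 222] [185.3 274.2]
  blue [ 92 260  15  12 106] [ 98.2 265.9]
  blue [105 271  68  35 523] [148.7 279.3]
  blue [ 49 273  20   2  37] [ 58.7 273.5]
  blue [ 87 292  35  23 490] [103.4 300. ]
  blue [  15  294   42   47 1111] [ 38.2 317.3]
  blue [269 376  26   4 102] [281.5 377.5]
```

The caps sit within about 2 px of their expected places in both fixed views, and the gripper is open and well above. Handing in.

```bash
python3 -c "
from cell import ctrl
print(ctrl.finish_job())"
```

```text
the job is handed in; nothing more can be done
None
```

The job is handed in at about 51 s of the 118 s allowed, with both risers, the bar and the level placed and released, and everything in place in the last camera check; the hand-in gave no verdict, and the real fingertips end about 25 mm short of the reported TCP, which made the first grips on the block and bar close on air.

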